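# Move a turning gouge from the upright rack to the sharpening cradle

### The job

Pull the red-handled gouge out of the upright tool holder, lay it on the green-notched sloping rest with its steel end down against the stop, and let go. Then take it again and lay it gently and level in the white two-notch sharpening cradle, steel pointing away from the robot in the narrow notch, handle in the wide notch and the brass collar midway between the two; let go and leave the other tools, the bowl and the tin where they are.

Things in the scene. Friction and masses are not known exactly. Their poses are not given: they have to be found in the camera images.
- gouge: Red handle, brass collar, round steel bar; 200 mm long, 0.1 to 0.18 kg, balance about 100 mm from the steel end. Steel 10 mm across from 0 to 80 mm, collar 20 mm across to 95 mm, taper to 105 mm, then handle 25 mm across to 200 mm. Stands loose in a holder tube, steel down, may lean 4 degrees. Origin: centre of the steel end; z runs along the tool to the handle end.
- gouge_end (a point): Centre of the gouge's handle end, 200 mm from gouge along its z axis.
- holder: Fixed plank 164 x 70 x 10 mm with three upright square tubes in a row along its x axis at x = -56, 0, +56 mm; tubes 30 mm inside, 38 mm outside, floor 10 mm and rim 110 mm above the table. Which tool is in which tube varies. Handles stand 100 mm out of the tubes. Origin: centre of the underside, z up.
- rest: Fixed ramp, 55 degrees from level, with two green V notches, running down to its +x (away from the robot), base 180 x 90 x 12 mm. A gouge in it lies in the rest's x-z plane from point rest_stop (steel end) up to x = -60, z = 214 mm (handle end). Origin: centre of the underside, z up.
- rest_stop (a point): Where the steel end of a gouge lying on the rest touches the 34 mm wide stop plate: x = +55, y = 0, z = 50 mm in the rest's frame. Notches (90 degree V, 8 mm thick) hold the tool 45 and 125 mm from here; their arms end about level with the tool's axis, up to 24 mm to each side. The handle is free all round from 130 to 200 mm. Laid a few mm short, the tool may slide down or stay.
- cradle: Fixed level cradle: two white V notches on posts, on a dark plate 150 x 100 x 12 mm, with a wood block 77 mm high between (both centred at x = +15 mm). Narrow notch for steel at x = +55 mm, wide notch for the handle at x = -25 mm; 90 degree V, 8 mm thick along x, arms up to about the tool's axis, 24 mm to each side. Origin: on the underside, z up; +x points away from the robot.
- cradle_tip (a point): Where the steel end of a well laid gouge comes: x = +100, y = 0, z = 135 mm in the cradle's frame (nothing touches it there). The gouge then lies level, its handle end at x = -100, z = 135 mm; the handle is free all round from 130 to 200 mm from here.
- tool_b: Bystander tool in the holder, light wood handle, brass collar, otherwise same shape, size and frame as the gouge.
- tool_c: Bystander tool in the holder, light wood handle, dark collar, otherwise same shape, size and frame as the gouge.
- bowl: Bystander: light wooden bowl 100 mm across, 50 mm high, loose on the table on the far side of the work. Origin: centre of the underside.
- tin: Bystander: wax tin, brown side and pale lid, 72 mm across, 45 mm high, loose on the table on the far side of the work. Origin: centre of the underside.

How it is judged:
On the way, in this order (a step that is already met when the one before it is completed fails the run):
1. the gouge is pulled clear of the holder: its steel end is above the rims of the tubes while the fingers hold it (z of gouge in the frame of holder above 0.112 m and contact force between gouge and the fingers above 0.5 N), for 0.1 s.
2. the gouge lies on the sloping rest in both notches, steel end at the stop (within 20 mm), let go and still (x of gouge in the frame of rest between 0.035 and 0.075 m and y of gouge in the frame of rest between -0.012 and 0.012 m and z of gouge in the frame of rest between 0.03 and 0.07 m and x of gouge_end in the frame of rest between -0.082 and -0.038 m and y of gouge_end in the frame of rest between -0.015 and 0.015 m and z of gouge_end in the frame of rest between 0.194 and 0.234 m and contact force between gouge and rest above 0.3 N and contact force between gouge and the fingers below 0.1 N and linear speed of gouge below 0.03 m/s), for 0.3 s.
At the end, for the whole second after the job is handed in: The gouge lies level in both notches of the cradle, steel towards the cradle's +x: both ends within 8 mm of the notch line sideways and in height (135 mm), within 22 mm of the nominal place lengthwise (steel end at x = +100 mm of the cradle), resting on the cradle, let go and still (under 0.03 m/s) (x of gouge in the frame of cradle between 0.078 and 0.122 m and y of gouge in the frame of cradle between -0.008 and 0.008 m and z of gouge in the frame of cradle between 0.127 and 0.143 m and x of gouge_end in the frame of cradle between -0.122 and -0.078 m and y of gouge_end in the frame of cradle between -0.008 and 0.008 m and z of gouge_end in the frame of cradle between 0.127 and 0.143 m and contact force between gouge and cradle above 0.3 N and contact force between gouge and the fingers below 0.1 N and linear speed of gouge below 0.03 m/s); the robot touches nothing.
It fails at once if the light-handled tool with the brass collar is lifted, tipped or pushed out of its place (distance of tool_b from where it was at the start of the episode above 0.03 m or angle between tool_b's own z axis and vertical above 0.3 rad).
It fails at once if the light-handled tool with the dark collar is lifted, tipped or pushed out of its place (distance of tool_c from where it was at the start of the episode above 0.03 m or angle between tool_c's own z axis and vertical above 0.3 rad).
It fails at once if the bowl is moved by more than 30 mm (distance of bowl from where it was at the start of the episode above 0.03 m).
It fails at once if the tin is moved by more than 30 mm (distance of tin from where it was at the start of the episode above 0.03 m).
It fails at once if the gouge is dropped or banged into the cradle (over 40 N) (contact force between gouge and cradle above 40 N).
It also fails if it takes over 58 s, if anything falls off the work surface, if the arm or the gripper's body presses on something with over 40 N, if the wrist force passes 120 N, or if a joint passes its speed limit or range.

### The arm

A 7-joint arm with a two-finger parallel gripper is mounted at the origin on the work surface. World frame = base frame: x ahead of the robot, y to its left, z up, the work surface at z = 0. Lengths are in m, angles in rad, forces in N, time in s.
With the tool pointing down it reaches from about 0.35 to 0.9 m from the base axis. Payload 7.2 kg.
Tool frame: the origin (TCP) lies on the centre line of the jaws, within the pads' length; the fingertips stand 14 mm ahead of it and the grasp point (between the pads) lies 5 mm behind it (env.tip_reach is the distance from the TCP to the fingertips, in m); z points along the fingers, y is the direction in which the jaws open and shut (so a half turn about z gives the same grasp; the last joint's range is limited). The gripper opens to 88 mm and grips with 3 to 60 N. Pads are 20 mm wide; open, the fingers measure 115 mm over their backs; the gripper's body (75 mm by 178 mm) begins 61 mm behind the grasp point.
Start: joints at [-1.364, 0.411, -0.013, 1.596, 0.006, 1.134, -0.082], TCP at [0.17, 0.602, 0.237] pointing down, gripper open.
Joint ranges: [-2.95, 2.95], [-0.29, 1.99], [-1.47, 1.44], [0.14, 2.54], [-1.03, 4.17], [0.13, 1.85], [-2.86, 2.86]. Speed limits (rad/s): [2.39, 2.39, 3.01, 3.01, 3.14, 3.14, 3.14].

### API

Orientations are given as a 3x3 rotation matrix whose columns are the frame's x, y, z axes.
In Python, from plant import env gives the robot as it stands.
- The arm moves only by the tool send_rows, never from a script. Its argument "moves" is a list of rows, each an object of numbers: "dx", "dy", "dz": the shift along the world's x, y, z in m; "twist": the turn about the world's z in degrees; "grip": the closure in counts, from 0 (fully open) to 255 (shut). In form: [{"dx": .., "dy": .., "dz": .., "twist": .., "grip": ..}, ...]. A call has 1 to 20 rows; each row shifts and turns the commanded pose from where the row before left it; what a row does not reach is not made up. A row lasts 1/10 s, in which the tool goes at most 50 mm and 8.59 degrees, less where a joint would pass 70% of its speed; a pose out of reach is approached as far as the arm can. A call with a gripper value outside its range is refused whole. The fingers move at their own pace and stop on an object; "squeeze" is the grip in N (left out, the last holds). Time passes only in rows, so rows that do not move let the fingers close. It gives the time, the measured TCP pose, the force and the opening at its end, in the units of the state.
- env.sense(): the state, without advancing time (a new reading comes with each control period).
- env.capture(name): name is "side" or "top" or "wrist"; returns the picture (420x560x3 uint8, red, green, blue); there is no depth.
- env.calibration(name): a dict with "intrinsics" (3x3 intrinsics, pixels), "view" (4x4, takes a point from world to camera coordinates). Camera axes: x right, y down, z forward; pixel columns grow to the right and rows downward; lengths in m; the calibration is good to about 2 mm. A picture is of the moment at which its call begins: read the wrist's pose just before it. calibration takes no time and is no camera call; for the wrist camera it gives the pose at the moment of the call.
- env.close_job(): hands the job in, once; it reports no verdict.
The state is a dict: "time_s": time; "joints": joint angles; "qd": joint speeds; "tau": joint torques, N m; "tool_pos": TCP position; "tool_rot": TCP orientation; "contact_force": force on the tool from outside, world axes, zero at the start; "wrist_torque": the same for the moment, N m; "grip_width": finger opening in m.
Only numpy, scipy, OpenCV 4.12 (cv2) and the standard library are available. Lean on these libraries where they do the work, as an engineer would, in place of code of your own. Each camera call takes 0.05 s, during which the arm holds its last target.

## Working session

There is one attempt and no reset: what is moved stays moved. The work goes in short steps, Python scripts to look and compute and a tool call to move; the robot and the scene stay as the last step left them, time stands still between calls to the robot, and variables do not carry over. Pictures are saved under pics/ and viewed, and the job is handed in when it is done.

Besides the shell and the picture viewer there is one more tool, called after "Request:" as name(argument=value, ...), one argument or row to a line, values as JSON. send_rows: Moves the arm, as the interface text tells. Its arguments: {"type":"object","properties":{"moves":{"type":"array","items":{"type":"object","properties":{"dx":{"type":"number"},"dy":{"type":"number"},"dz":{"type":"number"},"twist":{"type":"number"},"grip":{"type":"number"}}}},"squeeze":{"type":"number"}},"required":["moves"]}

```bash
mkdir -p pics; ls; python3 - <<'E'
from plant import env
import cv2,numpy as np
np.set_printoptions(precision=4,suppress=True)
s=env.sense();print(s)
for n in["side","top","wrist"]:
    c=env.calibration(n);print(n,c)
    cv2.imwrite(f"pics/{n}0.png",env.capture(n)[:,:,::-1])
print(env.tip_reach)
E
```

```text
pics
{'time_s': 0.0, 'joints': array([-1.3642,  0.4119, -0.0127,  1.597 ,  0.0056,  1.1343, -0.0822]), 'qd': array([-0.0005, -0.002 ,  0.0002, -0.0011, -0.0004, -0.0012, -0.0004]), 'tau': array([ -0.0009, -58.7961,   0.6413, -29.1073,  -0.0538,   0.0183,
         0.0001]), 'tool_pos': array([0.1695, 0.6011, 0.2358]), 'tool_rot': array([[-0.9625,  0.2714, -0.0003],
       [ 0.2714,  0.9625, -0.0016],
       [-0.0001, -0.0016, -1.    ]]), 'contact_force': array([-0.0222, -0.5696,  0.6391]), 'wrist_torque': array([-0.0367, -0.015 ,  0.0073]), 'grip_width': 0.08783147682713247}
side {'intrinsics': array([[432.3231,   0.    , 285.265 ],
       [  0.    , 432.3231, 213.9343],
       [  0.    ,   0.    ,   1.    ]]), 'view': array([[-0.9811, -0.193 ,  0.0101,  0.6339],
       [-0.1324,  0.6332, -0.7626,  0.1795],
       [ 0.1408, -0.7495, -0.6468,  0.7932],
       [ 0.    ,  0.    ,  0.    ,  1.    ]])}
top {'intrinsics': array([[411.6522,   0.    , 284.9212],
       [  0.    , 411.6522, 207.8725],
       [  0.    ,   0.    ,   1.    ]]), 'view': array([[-0.0129, -0.9999, -0.0039, -0.0095],
       [-0.9867,  0.0134, -0.1622,  0.655 ],
       [ 0.1623,  0.0018, -0.9867,  0.7478],
       [ 0.    ,  0.    ,  0.    ,  1.    ]])}
wrist {'intrinsics': array([[353.297 ,   0.    , 270.4667],
       [  0.    , 353.297 , 212.5971],
       [  0.    ,   0.    ,   1.    ]]), 'view': array([[ 0.2712,  0.9625, -0.0024, -0.6234],
       [ 0.9201, -0.2586,  0.2941, -0.0361],
       [ 0.2824, -0.0819, -0.9558,  0.3916],
       [ 0.    ,  0.    ,  0.    ,  1.    ]])}
0.014
```

View pics/side0.png

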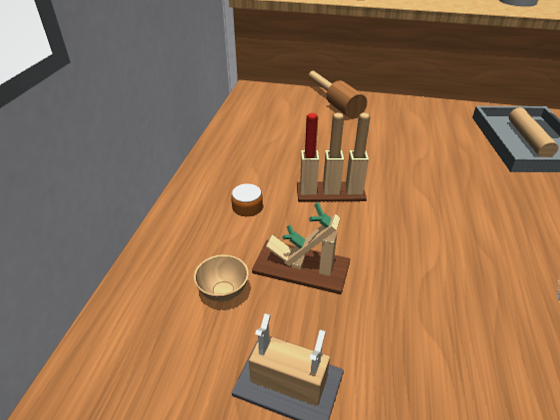

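View pics/top0.png

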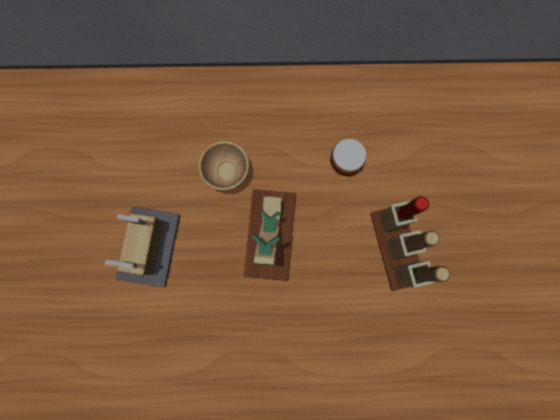

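View pics/wrist0.png

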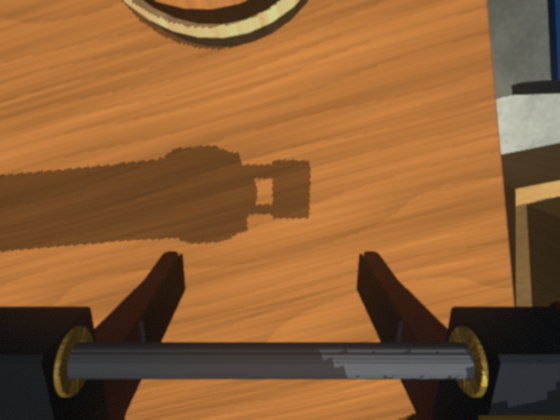

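The pictures show the three tools on the right of the top view, with the red handle at (421,205). The rest is at (270,235) and the cradle at (148,247). The bowl (224,166) and the tin (349,156) are on the far side. Next I'll enlarge the crops to get accurate poses.

```bash
python3 - <<'E'
import cv2
t=cv2.imread("pics/top0.png");s=cv2.imread("pics/side0.png")
def c(i,x,y,w,h,k,n): cv2.imwrite(f"pics/{n}.png",cv2.resize(i[y:y+h,x:x+w],None,fx=k,fy=k,interpolation=cv2.INTER_CUBIC))
c(t,365,185,100,110,5,"tH");c(t,100,185,210,110,3.8,"tRC")
c(s,285,100,100,110,5,"sH");c(s,230,200,130,100,6,"sR");c(s,225,305,130,115,5,"sC")
E
```

```text
(no output)
```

View pics/tH.png

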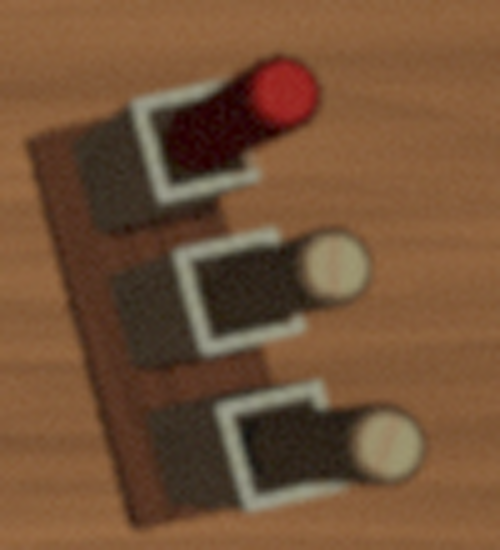

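View pics/tRC.png

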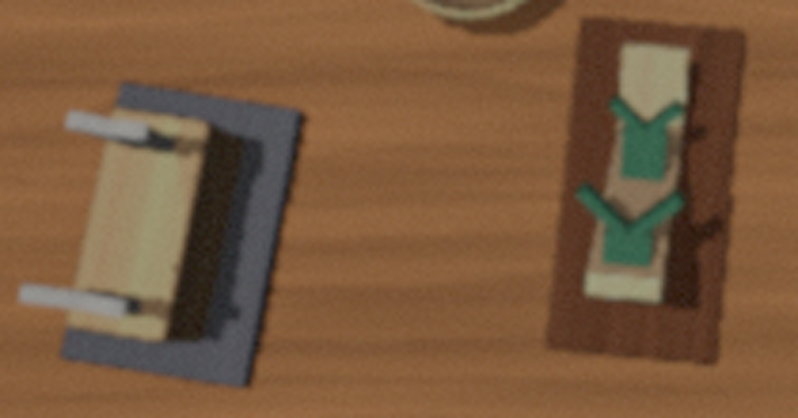

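View pics/sH.png

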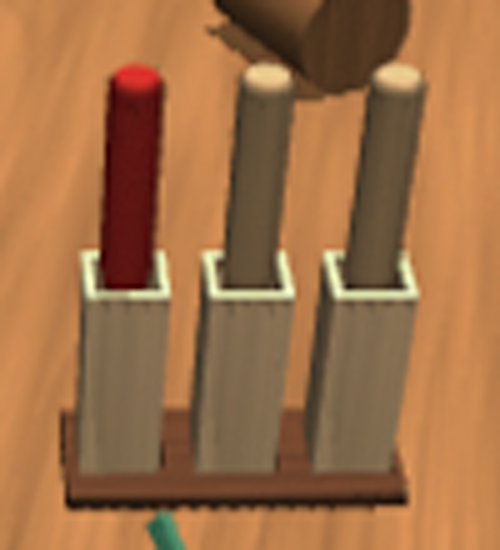

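View pics/sR.png

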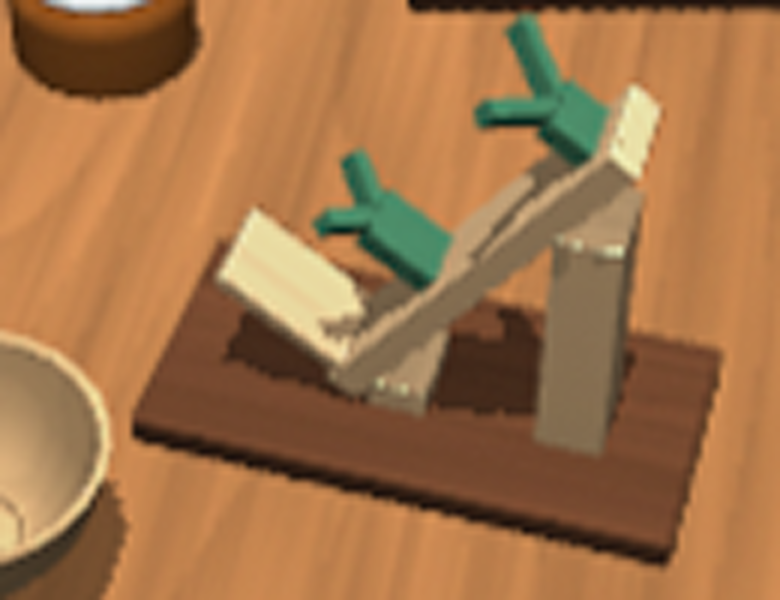

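View pics/sC.png

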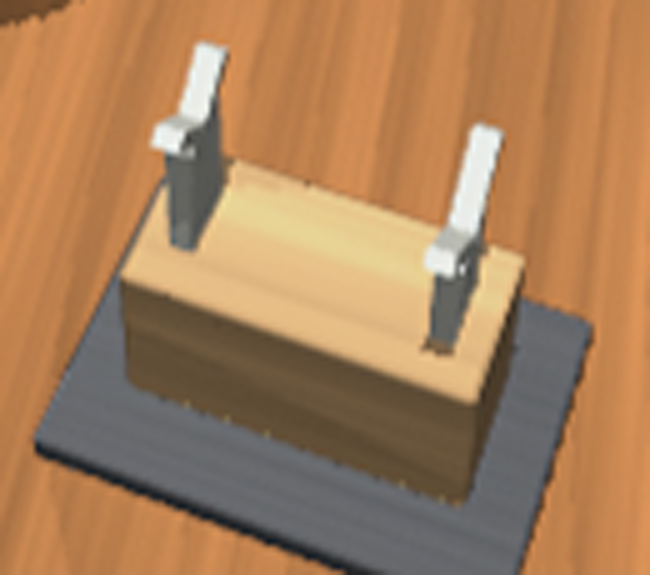

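```bash
cat > h.py <<'E'
import numpy as np
from plant import env
from scipy.optimize import least_squares
np.set_printoptions(precision=4,suppress=True)
C={n:env.calibration(n) for n in("top","side")}
def proj(n,p,c=None):
    c=c or C[n];p=np.atleast_2d(p);q=p@c["view"][:3,:3].T+c["view"][:3,3];q=q@c["intrinsics"].T
    return q[:,:2]/q[:,2:]
def T(o,p):
    x,y,a=o;c,s=np.cos(a),np.sin(a);p=np.asarray(p,float)
    return p@np.array([[c,s,0],[-s,c,0],[0,0,1]])+[x,y,0]
def fit(F,o0):
    def r(o):
        return np.concatenate([(proj(n,T(o,np.array(p)/1000))-uv).ravel() for n,p,uv in F])
    s=least_squares(r,o0,loss='soft_l1');return s.x,r(s.x).reshape(-1,2)
def px(c,k,x0,y0): return np.array([(c[0]+.5)/k-.5+x0,(c[1]+.5)/k-.5+y0])
def tri(obs):
    f=lambda p:np.concatenate([(proj(n,p,c)-uv).ravel() for n,c,uv in obs])
    s=least_squares(f,[.6,0,.2]);return s.x,s.fun
E
python3 - <<'E'
from h import *
tH=lambda *c:px(c,5,365,185)
tR=lambda *c:px(c,3.8,100,185)
sH=lambda *c:px(c,5,285,100)
sR=lambda *c:px(c,6,230,200)
sC=lambda *c:px(c,5,225,305)
t,s="top","side"
H=[(t,(82,35,10),tH(28,142)),(t,(-82,35,10),tH(133,525)),(t,(75,19,110),tH(132,102)),(t,(37,19,110),tH(158,203)),(t,(37,-19,110),tH(260,178)),(t,(19,19,110),tH(175,248)),(t,(-19,19,110),tH(203,355)),(t,(-37,19,110),tH(215,402)),(t,(-75,19,110),tH(247,508)),
(s,(82,35,0),sH(70,505)),(s,(-82,35,0),sH(405,500)),(s,(75,19,110),sH(84,298)),(s,(-75,19,110),sH(416,300))]
R=[(t,(90,45,12),tR(583,18)),(t,(90,-45,12),tR(747,32)),(t,(-90,45,12),tR(547,347)),(t,(-90,-45,12),tR(717,363)),
(s,(90,45,0),sR(133,435)),(s,(-90,45,0),sR(667,563)),(s,(-90,-45,12),sR(720,352))]
K=[(t,(90,50,12),tR(122,83)),(t,(90,-50,12),tR(303,112)),(t,(-60,50,12),tR(62,358)),(t,(-60,-50,12),tR(248,387)),
(s,(90,50,12),sC(38,440)),(s,(-60,-50,12),sC(592,327))]
for nm,F in(("H",H),("R",R),("K",K)):
    o,r=fit(F,[.6,0,0]);print(nm,o,np.degrees(o[2]),[tuple(v) for v in r.round(1)])
    if nm=="K":
        print("notch arms top",[(proj(t,T(o,[[x,y,.135]]))-[100,185])*3.8 for x in(.055,-.025) for y in(.024,-.024)])
        print("side",[(proj(s,T(o,[[x,y,.135]]))-[225,305])*5 for x in(.055,-.025) for y in(.024,-.024)])
    if nm=="R":
        for d in(45,125):
            print("arms",[((proj(n,T(o,[[.055-d/1000*.5736,y,.05+d/1000*.819]]))-of)*k).round(0) for y in(.024,-.024) for n,of,k in((t,[100,185],3.8),(s,[230,200],6))])
p,e=tri([(t,None,tH(288,93)),(s,None,sH(136,77))]);print("gouge end",p,e)
for n in C:
    v=C[n]["view"];print(n,-v[:3,:3].T@v[:3,3])
E
```

```text
H [ 0.5804 -0.2445  0.2175] 12.462970750272815 [(np.float64(-0.1), np.float64(-1.9)), (np.float64(0.5), np.float64(0.9)), (np.float64(-0.2), np.float64(-0.7)), (np.float64(0.3), np.float64(-0.6)), (np.float64(0.3), np.float64(-0.4)), (np.float64(-0.4), np.float64(0.2)), (np.float64(-0.1), np.float64(-0.4)), (np.float64(0.3), np.float64(0.2)), (np.float64(-0.1), np.float64(0.3)), (np.float64(-0.5), np.float64(1.2)), (np.float64(1.0), np.float64(1.7)), (np.float64(0.9), np.float64(-0.2)), (np.float64(1.0), np.float64(-0.9))]
R [ 0.6099  0.012  -0.1084] -6.208661085193274 [(np.float64(0.1), np.float64(-1.4)), (np.float64(0.3), np.float64(-1.0)), (np.float64(-0.2), np.float64(-0.1)), (np.float64(-0.0), np.float64(0.1)), (np.float64(0.2), np.float64(0.4)), (np.float64(0.4), np.float64(0.9)), (np.float64(1.2), np.float64(-1.1))]
arms [array([[599., 104.]]), array([[329., 242.]]), array([[696., 113.]]), array([[373., 144.]])]
arms [array([[578., 184.]]), array([[482., 112.]]), array([[685., 194.]]), array([[523.,  13.]])]
K [ 0.5731  0.263  -0.1651] -9.460176626386533 [(np.float64(-0.6), np.float64(-0.6)), (np.float64(-0.4), np.float64(-1.0)), (np.float64(-0.7), np.float64(0.3)), (np.float64(-0.5), np.float64(0.4)), (np.float64(-0.2), np.float64(-1.0)), (np.float64(1.6), np.float64(-2.4))]
notch arms top [array([[ 57.7427, 117.254 ]]), array([[160.1426, 132.9286]]), array([[ 19.1273, 291.0093]]), array([[123.3131, 307.3057]])]
side [array([[162.1152, 166.3409]]), array([[228.5764,  31.2093]]), array([[443.1147, 261.1315]]), array([[495.7997, 115.8478]])]
gouge end [ 0.6349 -0.2338  0.2076] [-0.0272 -0.5454  0.7242  0.1699]
top [ 0.5248 -0.0196  0.8441]
side [0.534  0.6032 0.6435]
```

Both cameras agree to about 1 px. The gouge end is at (0.635, -0.234, 0.208), over the end tube's centre and nearly upright. I'll go there with the jaws turned to the holder's y axis.

Request:
send_rows(
  moves=[
    {"dz":0.035,"grip":0},
    {"dz":0.035},
    {"dx":0.025,"dy":-0.042,"twist":2},
    {"dx":0.025,"dy":-0.042,"twist":2},
    {"dx":0.025,"dy":-0.042,"twist":2},
    {"dx":0.025,"dy":-0.042,"twist":2},
    {"dx":0.025,"dy":-0.042,"twist":2},
    {"dx":0.025,"dy":-0.042,"twist":2},
    {"dx":0.025,"dy":-0.042,"twist":2},
    {"dx":0.025,"dy":-0.042,"twist":2},
    {"dx":0.025,"dy":-0.042,"twist":2},
    {"dx":0.025,"dy":-0.042,"twist":2},
    {"dx":0.025,"dy":-0.042,"twist":2},
    {"dx":0.025,"dy":-0.042,"twist":2},
    {"dx":0.025,"dy":-0.042,"twist":2},
    {"dx":0.025,"dy":-0.042,"twist":2.2},
    {"dx":0.025,"dy":-0.042},
    {"dx":0.025,"dy":-0.042},
    {"dx":0.025,"dy":-0.042},
    {"dx":0.025,"dy":-0.042},
  ],
  squeeze=15,
)

```text
validation failed for argument at $.mo...
```

Request:
send_rows(
  moves=[
    {"dx":0.025,"dy":-0.042},
    {"dx":0.02,"dy":-0.037},
    {},
  ],
)

```text
validation failed for argument at $.mo...
```

```bash
python3 - <<'E'
from h import *
import cv2
s=env.sense();print(s["time_s"],s["tool_pos"],s["tool_rot"],s["joints"],s["contact_force"],s["grip_width"])
c=env.calibration("wrist");im=env.capture("wrist");np.save("pics/w1.npy",im)
cv2.imwrite("pics/w1.png",im[:,:,::-1])
print(proj("w",[[.6349,-.2338,.2076]],c))
E
```

```text
0.15 [0.1695 0.6012 0.236 ] [[-0.9625  0.2713 -0.0002]
 [ 0.2713  0.9625 -0.0012]
 [-0.0001 -0.0012 -1.    ]] [-1.3642  0.4117 -0.0127  1.5968  0.0056  1.1343 -0.0822] [-0.4312 -0.5438 -0.4145] 0.0879753978434172
[[-340.0463  816.6171]]
```

View pics/w1.png

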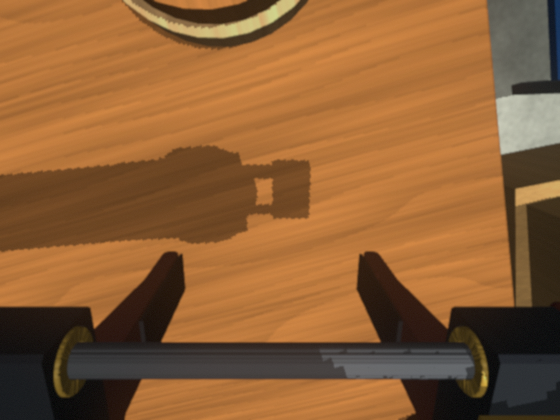

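The call was refused, so each row probably needs all five numbers. I'll start with a short move, which also shows which way joint 1 turns.

Request:
send_rows(
  moves=[
    {"dx":0,"dy":0,"dz":0.035,"twist":0,"grip":0},
    {"dx":0,"dy":0,"dz":0.035,"twist":0,"grip":0},
    {"dx":0.025,"dy":-0.042,"dz":0,"twist":2,"grip":0},
    {"dx":0.025,"dy":-0.042,"dz":0,"twist":2,"grip":0},
  ],
  squeeze=15,
)

```text
time_s: 0.6
tool_pos: [0.2194, 0.5176, 0.3072]
tool_rot: [[-0.98, 0.2, 0.0], [0.2, 0.98, 0.002], [-0.0, 0.002, -1.0]]
contact_force: [1.3, -0.7, -0.9]
grip_width: 0.0883
```

```bash
python3 - <<'E'
from h import *
s=env.sense();print(s["time_s"],s["tool_pos"],s["tool_rot"],s["joints"])
E
```

```text
0.6 [0.2194 0.5176 0.3072] [[-0.9799  0.1996  0.0004]
 [ 0.1996  0.9799  0.0016]
 [-0.0001  0.0016 -1.    ]] [-1.2574  0.2501  0.0018  1.6555 -0.0006  1.2343  0.1144]
```

Request:
send_rows(
  moves=[
    {"dx":0.023,"dy":-0.042,"dz":0,"twist":2,"grip":0},
    {"dx":0.023,"dy":-0.042,"dz":0,"twist":2,"grip":0},
    {"dx":0.023,"dy":-0.042,"dz":0,"twist":2,"grip":0},
    {"dx":0.023,"dy":-0.042,"dz":0,"twist":2,"grip":0},
    {"dx":0.023,"dy":-0.042,"dz":0,"twist":2,"grip":0},
    {"dx":0.023,"dy":-0.042,"dz":0,"twist":2,"grip":0},
    {"dx":0.023,"dy":-0.042,"dz":0,"twist":2,"grip":0},
    {"dx":0.023,"dy":-0.042,"dz":0,"twist":2,"grip":0},
    {"dx":0.023,"dy":-0.042,"dz":0,"twist":2,"grip":0},
    {"dx":0.023,"dy":-0.042,"dz":0,"twist":2,"grip":0},
    {"dx":0.023,"dy":-0.042,"dz":0,"twist":2,"grip":0},
    {"dx":0.023,"dy":-0.042,"dz":0,"twist":2,"grip":0},
    {"dx":0.023,"dy":-0.042,"dz":0,"twist":0,"grip":0},
    {"dx":0.023,"dy":-0.042,"dz":0,"twist":0,"grip":0},
    {"dx":0.023,"dy":-0.042,"dz":0,"twist":0,"grip":0},
    {"dx":0.023,"dy":-0.042,"dz":0,"twist":0,"grip":0},
    {"dx":0.02,"dy":-0.04,"dz":0,"twist":0,"grip":0},
    {"dx":0.02,"dy":-0.04,"dz":0,"twist":0,"grip":0},
    {"dx":0,"dy":0,"dz":0,"twist":0,"grip":0},
  ],
)

```text
time_s: 2.5
tool_pos: [0.6274, -0.241, 0.3052]
tool_rot: [[-0.979, -0.206, -0.002], [-0.206, 0.979, -0.004], [0.003, -0.003, -1.0]]
contact_force: [-0.1, -0.3, 1.3]
grip_width: 0.0876
```

```bash
python3 - <<'E'
from h import *
import cv2
s=env.sense();print(s["time_s"],s["tool_pos"],s["tool_rot"],s["joints"],s["contact_force"])
c=env.calibration("wrist");im=env.capture("wrist")
cv2.imwrite("pics/w2.png",im[:,:,::-1])
print(proj("w",[[.6349,-.2338,.2076]],c))
E
```

```text
2.5 [ 0.6274 -0.241   0.3052] [[-0.9786 -0.2058 -0.0022]
 [-0.2058  0.9786 -0.0038]
 [ 0.0029 -0.0033 -1.    ]] [-0.0888  0.4924  0.5928  1.4044 -0.271   1.3277  2.2919] [-0.1443 -0.3046  1.3157]
[[279.306  231.8577]]
```

View pics/w2.png

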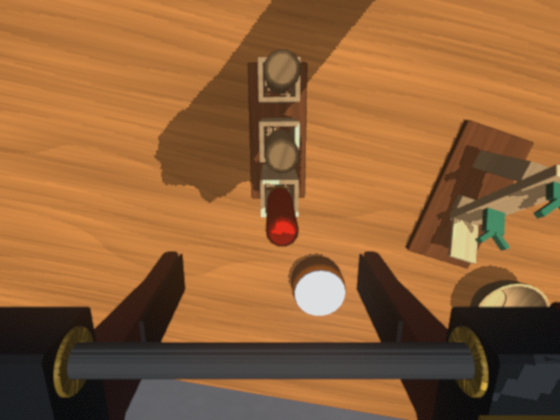

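The wrist view shows the red handle end at (282,230), against a prediction of (279,232), which is within about 1 mm. I'll descend and grip.

Request:
send_rows(
  moves=[
    {"dx":0.008,"dy":0.007,"dz":0,"twist":0,"grip":0},
    {"dx":0,"dy":0,"dz":-0.035,"twist":0,"grip":0},
    {"dx":0,"dy":0,"dz":-0.035,"twist":0,"grip":0},
    {"dx":0,"dy":0,"dz":-0.035,"twist":0,"grip":0},
    {"dx":0,"dy":0,"dz":-0.03,"twist":0,"grip":0},
    {"dx":0,"dy":0,"dz":0,"twist":0,"grip":0},
    {"dx":0,"dy":0,"dz":0,"twist":0,"grip":255},
    {"dx":0,"dy":0,"dz":0,"twist":0,"grip":255},
    {"dx":0,"dy":0,"dz":0,"twist":0,"grip":255},
    {"dx":0,"dy":0,"dz":0,"twist":0,"grip":255},
    {"dx":0,"dy":0,"dz":0,"twist":0,"grip":255},
    {"dx":0,"dy":0,"dz":0,"twist":0,"grip":255},
  ],
  squeeze=15,
)

```text
time_s: 3.75
tool_pos: [0.6357, -0.2275, 0.172]
tool_rot: [[-0.977, -0.212, 0.0], [-0.212, 0.977, -0.0], [-0.0, -0.0, -1.0]]
contact_force: [-0.7, -0.3, 0.5]
grip_width: 0.0435
```

```bash
python3 - <<'E'
from h import *
import cv2
s=env.sense();print(s["time_s"],s["tool_pos"],s["joints"],s["contact_force"],s["grip_width"])
E
```

```text
3.75 [ 0.6357 -0.2275  0.172 ] [-0.0818  0.5959  0.5412  1.5608 -0.3346  1.0779  2.3273] [-0.7384 -0.2654  0.5449] 0.04346159688199805
```

Request:
send_rows(
  moves=[
    {"dx":0,"dy":-0.006,"dz":0,"twist":0,"grip":255},
    {"dx":0,"dy":0,"dz":0,"twist":0,"grip":255},
    {"dx":0,"dy":0,"dz":0,"twist":0,"grip":255},
    {"dx":0,"dy":0,"dz":0,"twist":0,"grip":255},
    {"dx":0,"dy":0,"dz":0,"twist":0,"grip":255},
    {"dx":0,"dy":0,"dz":0,"twist":0,"grip":255},
  ],
)

```text
time_s: 4.35
tool_pos: [0.6355, -0.2335, 0.1716]
tool_rot: [[-0.977, -0.212, -0.0], [-0.212, 0.977, -0.0], [0.0, -0.0, -1.0]]
contact_force: [-0.1, -0.0, 0.0]
grip_width: 0.025
```

```bash
python3 - <<'E'
from h import *
import cv2
s=env.sense();print(s["time_s"],s["tool_pos"],s["joints"],s["contact_force"],s["grip_width"])
E
```

```text
4.35 [ 0.6355 -0.2335  0.1716] [-0.0721  0.5998  0.541   1.5554 -0.3357  1.0803  2.336 ] [-0.1423 -0.0089  0.0104] 0.02495050244445913
```

The grip reads 25.0 mm, as it should on the handle. Now I'll lift it out.

Request:
send_rows(
  moves=[
    {"dx":0,"dy":0,"dz":0.01,"twist":0,"grip":255},
    {"dx":0,"dy":0,"dz":0.015,"twist":0,"grip":255},
    {"dx":0,"dy":0,"dz":0.02,"twist":0,"grip":255},
    {"dx":0,"dy":0,"dz":0.02,"twist":0,"grip":255},
    {"dx":0,"dy":0,"dz":0.02,"twist":0,"grip":255},
    {"dx":0,"dy":0,"dz":0.02,"twist":0,"grip":255},
    {"dx":0,"dy":0,"dz":0.02,"twist":0,"grip":255},
    {"dx":0,"dy":0,"dz":0.01,"twist":0,"grip":255},
    {"dx":0,"dy":0,"dz":0,"twist":0,"grip":255},
    {"dx":0,"dy":0,"dz":0,"twist":0,"grip":255},
  ],
)

```text
time_s: 5.35
tool_pos: [0.6354, -0.2333, 0.3064]
tool_rot: [[-0.977, -0.212, -0.0], [-0.212, 0.977, 0.0], [0.0, 0.0, -1.0]]
contact_force: [0.3, 0.6, -1.7]
grip_width: 0.0247
```

```bash
python3 - <<'E'
from h import *
import cv2
s=env.sense();print(s["time_s"],s["tool_pos"],s["joints"],s["contact_force"],s["grip_width"])
im=env.capture("side");cv2.imwrite("pics/s3.png",cv2.resize(im[20:230,200:480,::-1],None,fx=2.8,fy=2.8))
E
```

```text
5.35 [ 0.6354 -0.2333  0.3064] [-0.0935  0.5001  0.5872  1.3888 -0.2769  1.3352  2.2862] [ 0.2548  0.5834 -1.669 ] 0.02472850667643481
```

View pics/s3.png

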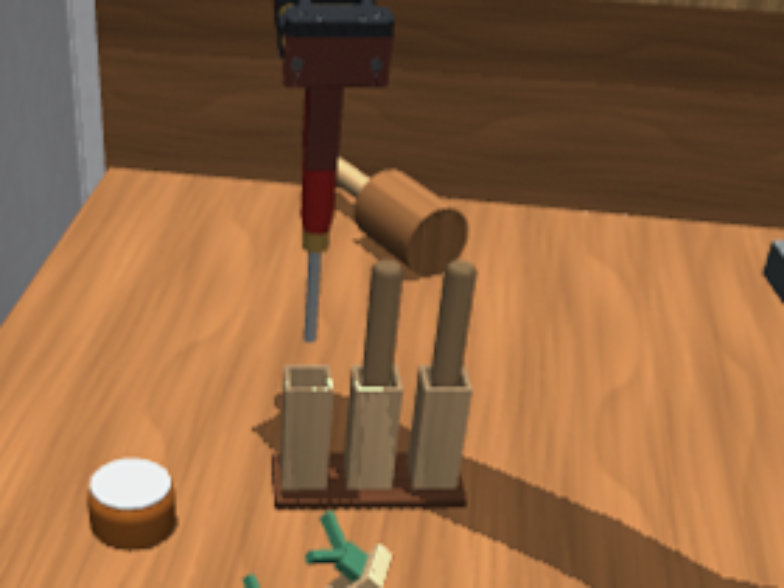

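The side view shows the gouge hanging vertical and clear of the tubes, with the tip at about (310,340) in the crop. The other tools haven't moved. I'll carry it to just in front of the lower green notch.

Request:
send_rows(
  moves=[
    {"dx":0.003,"dy":0.024,"dz":0,"twist":-1.9,"grip":255},
    {"dx":0.003,"dy":0.024,"dz":0,"twist":-1.9,"grip":255},
    {"dx":0.003,"dy":0.024,"dz":0,"twist":-1.9,"grip":255},
    {"dx":0.003,"dy":0.024,"dz":0,"twist":-1.9,"grip":255},
    {"dx":0.003,"dy":0.024,"dz":0,"twist":-1.9,"grip":255},
    {"dx":0.003,"dy":0.024,"dz":0,"twist":-1.9,"grip":255},
    {"dx":0.003,"dy":0.024,"dz":0,"twist":-1.9,"grip":255},
    {"dx":0.003,"dy":0.024,"dz":0,"twist":-1.9,"grip":255},
    {"dx":0.002,"dy":0.024,"dz":0,"twist":-1.9,"grip":255},
    {"dx":0,"dy":0.024,"dz":0,"twist":-1.6,"grip":255},
    {"dx":0,"dy":0,"dz":0,"twist":0,"grip":255},
    {"dx":0,"dy":0,"dz":0,"twist":0,"grip":255},
  ],
)

```text
time_s: 6.6
tool_pos: [0.6612, 0.007, 0.3055]
tool_rot: [[-0.994, 0.111, -0.002], [0.111, 0.994, -0.001], [0.002, -0.001, -1.0]]
contact_force: [0.5, 0.4, -1.3]
grip_width: 0.025
```

```bash
python3 - <<'E'
from h import *
import cv2
s=env.sense();print(s["time_s"],s["tool_pos"],np.degrees(np.arctan2(s["tool_rot"][1,1],s["tool_rot"][0,1])),s["joints"],s["contact_force"],s["grip_width"])
im=env.capture("side");cv2.imwrite("pics/s4.png",cv2.resize(im[80:300,200:440,::-1],None,fx=2.7,fy=2.7))
p=s["tool_pos"]+[0,0,.005-.1666]
print(p,(proj("side",p)-[200,80])*2.7)
E
```

```text
6.6 [0.6612 0.007  0.3055] 83.65324104377639 [-0.495   0.4778  0.6279  1.4346 -0.2816  1.3217  1.6093] [ 0.5427  0.3638 -1.2824] 0.024957166051238443
[0.6612 0.007  0.1439] [[208.3801 341.6804]]
```

View pics/s4.png

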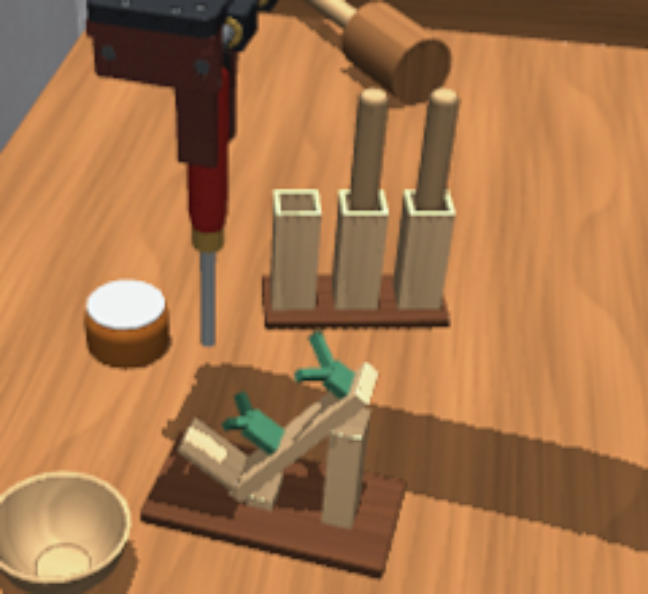

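The tip is seen at (208,344) and predicted at (208,342), so it hangs as modelled. I'll lower it to about 22 mm below the notch line, then move it back onto the lower notch.

Request:
send_rows(
  moves=[
    {"dx":0,"dy":0,"dz":-0.015,"twist":0,"grip":255},
    {"dx":0,"dy":0,"dz":-0.02,"twist":0,"grip":255},
    {"dx":0,"dy":0,"dz":-0.02,"twist":0,"grip":255},
    {"dx":0,"dy":0,"dz":-0.015,"twist":0,"grip":255},
    {"dx":0,"dy":0,"dz":-0.008,"twist":0,"grip":255},
    {"dx":0,"dy":0,"dz":0,"twist":0,"grip":255},
    {"dx":-0.005,"dy":0.0005,"dz":0,"twist":0,"grip":255},
    {"dx":-0.005,"dy":0.0005,"dz":0,"twist":0,"grip":255},
    {"dx":-0.003,"dy":0.0003,"dz":0,"twist":0,"grip":255},
    {"dx":0,"dy":0,"dz":0,"twist":0,"grip":255},
  ],
  squeeze=10,
)

```text
time_s: 7.65
tool_pos: [0.6484, 0.008, 0.2294]
tool_rot: [[-0.994, 0.112, 0.001], [0.112, 0.994, 0.001], [-0.001, 0.001, -1.0]]
contact_force: [0.1, -0.0, -0.8]
grip_width: 0.0247
```

```bash
cat > look.py <<'E'
import sys,cv2
from h import *
def look(cam,n,x,y,w,h,k):
    im=env.capture(cam);cv2.imwrite(f"pics/{n}.png",cv2.resize(im[y:y+h,x:x+w,::-1],None,fx=k,fy=k,interpolation=cv2.INTER_CUBIC))
s=env.sense();print(s["time_s"],s["tool_pos"],s["contact_force"],s["grip_width"],"yaw",np.degrees(np.arctan2(s["tool_rot"][1,1],s["tool_rot"][0,1])))
E
python3 - <<'E'
from look import *
look("side","s5",230,140,150,160,3.7)
look("top","t5",200,160,150,140,4)
E
```

```text
7.65 [0.6484 0.008  0.2294] [ 0.1453 -0.0425 -0.7641] 0.02467680989743526 yaw 83.56928719175937
```

View pics/s5.png

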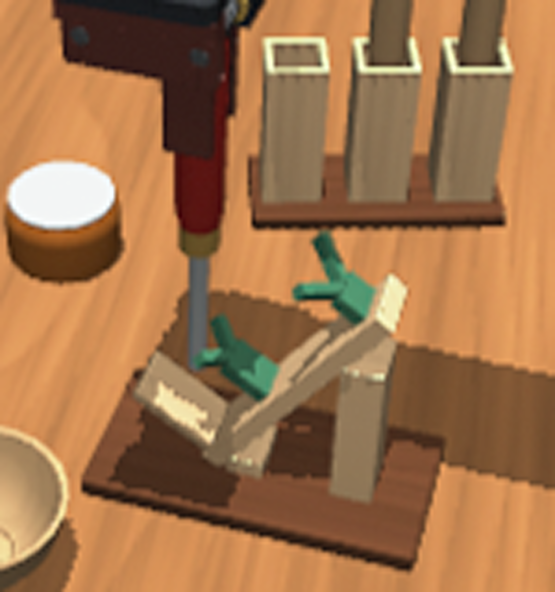

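View pics/t5.png

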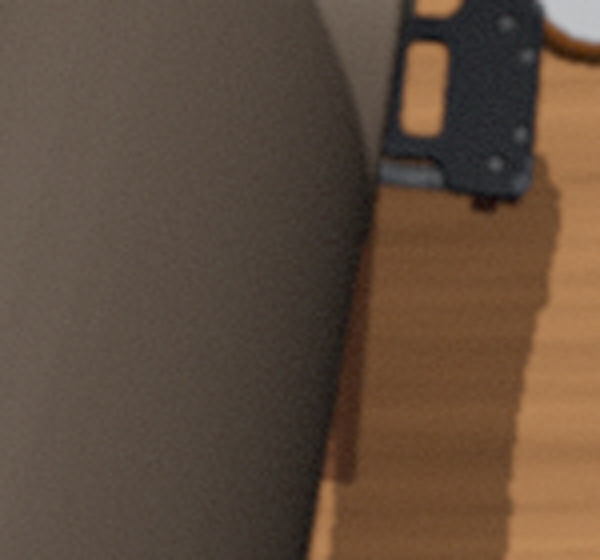

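The gouge stands between the arms of the lower notch, centred to within 1 mm and not yet touching. Next I'll push back against the notch and begin the tilt.

Request:
send_rows(
  moves=[
    {"dx":-0.005,"dy":0.0005,"dz":0,"twist":0,"grip":255},
    {"dx":-0.0045,"dy":0.0005,"dz":0,"twist":0,"grip":255},
    {"dx":-0.0065,"dy":0.0007,"dz":-0.0003,"twist":0,"grip":255},
    {"dx":-0.0065,"dy":0.0007,"dz":-0.0003,"twist":0,"grip":255},
    {"dx":-0.0063,"dy":0.0007,"dz":-0.0008,"twist":0,"grip":255},
    {"dx":-0.0063,"dy":0.0007,"dz":-0.0008,"twist":0,"grip":255},
    {"dx":0,"dy":0,"dz":0,"twist":0,"grip":255},
  ],
  squeeze=10,
)

```text
time_s: 8.45
tool_pos: [0.6126, 0.0122, 0.2265]
tool_rot: [[-0.994, 0.112, -0.001], [0.112, 0.994, 0.001], [0.001, 0.001, -1.0]]
contact_force: [1.0, 1.4, -2.4]
grip_width: 0.0245
```

```bash
python3 - <<'E'
from look import *
look("side","s6",230,140,150,160,3.7)
E
```

```text
8.45 [0.6126 0.0122 0.2265] [ 1.0356  1.4286 -2.4079] 0.024497012167587047 yaw 83.58195151871143
```

View pics/s6.png

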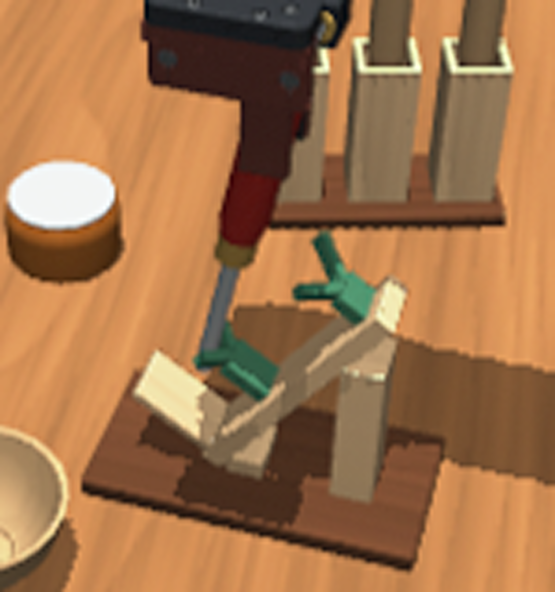

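It pivots about the notch as planned, and the forces stay at a few N. I'll keep following the arc, feeding it slightly down the slope.

Request:
send_rows(
  moves=[
    {"dx":-0.006,"dy":0.0006,"dz":-0.0024,"twist":0,"grip":255},
    {"dx":-0.006,"dy":0.0006,"dz":-0.0024,"twist":0,"grip":255},
    {"dx":-0.006,"dy":0.0006,"dz":-0.0024,"twist":0,"grip":255},
    {"dx":-0.0056,"dy":0.0006,"dz":-0.0037,"twist":0,"grip":255},
    {"dx":-0.0056,"dy":0.0006,"dz":-0.0037,"twist":0,"grip":255},
    {"dx":-0.0056,"dy":0.0006,"dz":-0.0037,"twist":0,"grip":255},
    {"dx":-0.0043,"dy":0.0004,"dz":-0.0039,"twist":0,"grip":255},
    {"dx":-0.0043,"dy":0.0004,"dz":-0.0039,"twist":0,"grip":255},
    {"dx":0,"dy":0,"dz":0,"twist":0,"grip":255},
  ],
  squeeze=10,
)

```text
time_s: 9.4
tool_pos: [0.5692, 0.0161, 0.1997]
tool_rot: [[-0.994, 0.112, -0.001], [0.112, 0.994, 0.0], [0.001, -0.0, -1.0]]
contact_force: [1.3, 2.0, -1.8]
grip_width: 0.024
```

```bash
python3 - <<'E'
from look import *
look("side","s7",230,140,150,160,3.7)
E
```

```text
9.4 [0.5692 0.0161 0.1997] [ 1.3348  2.0297 -1.8379] 0.02404941471157536 yaw 83.56202474092734
```

View pics/s7.png

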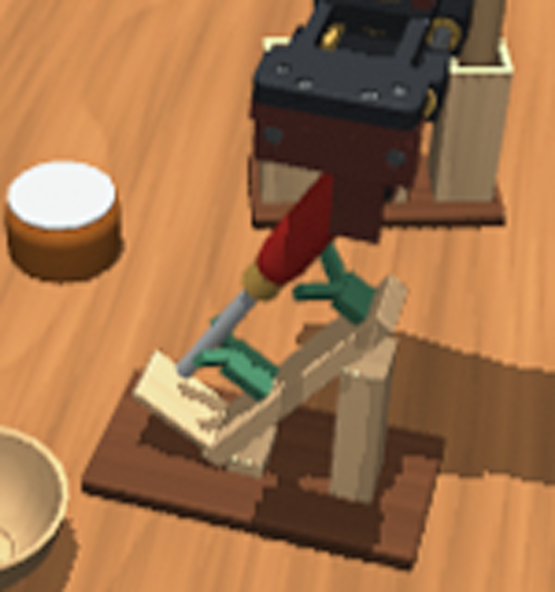

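Request:
send_rows(
  moves=[
    {"dx":-0.0035,"dy":0.0003,"dz":-0.004,"twist":0,"grip":255},
    {"dx":-0.0032,"dy":0.0003,"dz":-0.004,"twist":0,"grip":255},
    {"dx":0,"dy":0,"dz":-0.004,"twist":0,"grip":255},
    {"dx":0.002,"dy":-0.0002,"dz":-0.003,"twist":0,"grip":255},
    {"dx":0.002,"dy":-0.0002,"dz":-0.003,"twist":0,"grip":255},
    {"dx":0,"dy":0,"dz":0,"twist":0,"grip":255},
  ],
  squeeze=10,
)

```text
time_s: 10.05
tool_pos: [0.5671, 0.0163, 0.1822]
tool_rot: [[-0.994, 0.112, -0.001], [0.112, 0.994, 0.0], [0.002, 0.0, -1.0]]
contact_force: [-2.1, 2.0, 4.9]
grip_width: 0.0248
```

```bash
python3 - <<'E'
from look import *
look("side","s8",230,140,150,160,3.7)
E
```

```text
10.05 [0.5671 0.0163 0.1822] [-2.0985  1.9734  4.9076] 0.02481998888655401 yaw 83.55796398544297
```

View pics/s8.png

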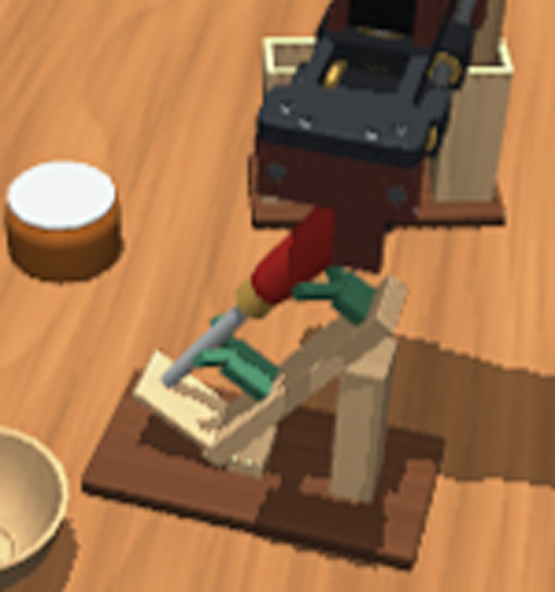

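```bash
python3 - <<'E'
from h import *
o=[.6099,.012,-.1084]
q=lambda d:T(o,[[.055-d*.5736,0,.05+d*.8192]])
for d in(0,.045,.0875,.125,.1666):print(d,q(d),((proj("side",q(d))-[230,140])*3.7).round())
E
```

```text
0 [[0.6646 0.006  0.05  ]] [[169. 381.]]
0.045 [[0.6389 0.0088 0.0869]] [[217. 340.]]
0.0875 [[0.6147 0.0115 0.1217]] [[265. 299.]]
0.125 [[0.5933 0.0138 0.1524]] [[310. 260.]]
0.1666 [[0.5696 0.0164 0.1865]] [[364. 214.]]
```

```bash
python3 - <<'E'
from look import *
look("side","s9",265,190,75,60,10)
o=[.6099,.012,-.1084]
q=lambda d:T(o,[[.055-d*.5736,0,.05+d*.8192]])
for d in(0,.045,.08,.095,.105,.125,.1666):print(d,((proj("side",q(d))-[265,190])*10).round())
E
```

```text
10.1 [0.5672 0.0163 0.1823] [-2.4024  2.8684  3.2412] 0.024660712620805245 yaw 83.55439037552114
0 [[107. 530.]]
0.045 [[235. 420.]]
0.08 [[342. 328.]]
0.095 [[389. 287.]]
0.105 [[422. 259.]]
0.125 [[488. 202.]]
0.1666 [[633.  77.]]
```

View pics/s9.png

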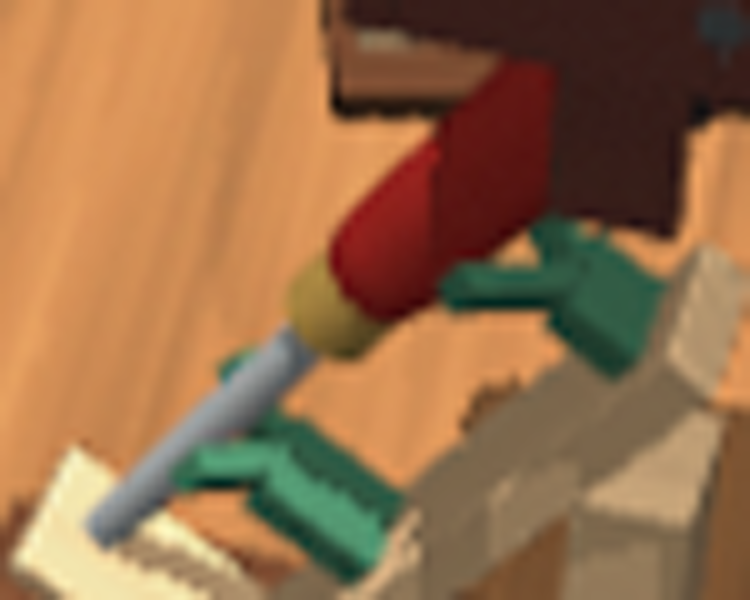

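The steel end sits on the stop: it is seen at (100,535), the nominal spot is (107,530), and the reaction force runs along the tool axis. The handle is about 2–3 mm above the upper notch, so I'll press it in gently and open.

Request:
send_rows(
  moves=[
    {"dx":-0.002,"dy":0.0002,"dz":-0.0015,"twist":0,"grip":255},
    {"dx":-0.002,"dy":0.0002,"dz":-0.0015,"twist":0,"grip":255},
    {"dx":0,"dy":0,"dz":0,"twist":0,"grip":255},
  ],
  squeeze=6,
)

```text
time_s: 10.45
tool_pos: [0.5639, 0.0167, 0.1797]
tool_rot: [[-0.994, 0.112, 0.001], [0.112, 0.994, 0.0], [-0.001, 0.0, -1.0]]
contact_force: [-0.6, 1.9, 4.1]
grip_width: 0.0245
```

Request:
send_rows(
  moves=[
    {"dx":0,"dy":0,"dz":0,"twist":0,"grip":170},
    {"dx":0,"dy":0,"dz":0,"twist":0,"grip":140},
    {"dx":0,"dy":0,"dz":0,"twist":0,"grip":100},
    {"dx":0,"dy":0,"dz":0,"twist":0,"grip":60},
    {"dx":0,"dy":0,"dz":0,"twist":0,"grip":60},
    {"dx":0,"dy":0,"dz":0,"twist":0,"grip":60},
    {"dx":0,"dy":0,"dz":0,"twist":0,"grip":60},
    {"dx":0,"dy":0,"dz":0,"twist":0,"grip":60},
  ],
)

```text
time_s: 11.25
tool_pos: [0.5634, 0.0167, 0.1793]
tool_rot: [[-0.994, 0.112, -0.0], [0.112, 0.994, -0.0], [-0.0, -0.0, -1.0]]
contact_force: [-0.6, -0.3, -0.3]
grip_width: 0.067
```

```bash
python3 - <<'E'
from look import *
look("side","s10",265,190,75,60,10)
E
```

```text
11.25 [0.5634 0.0167 0.1793] [-0.5933 -0.3443 -0.3214] 0.0669926036000012 yaw 83.55552191138139
```

View pics/s10.png

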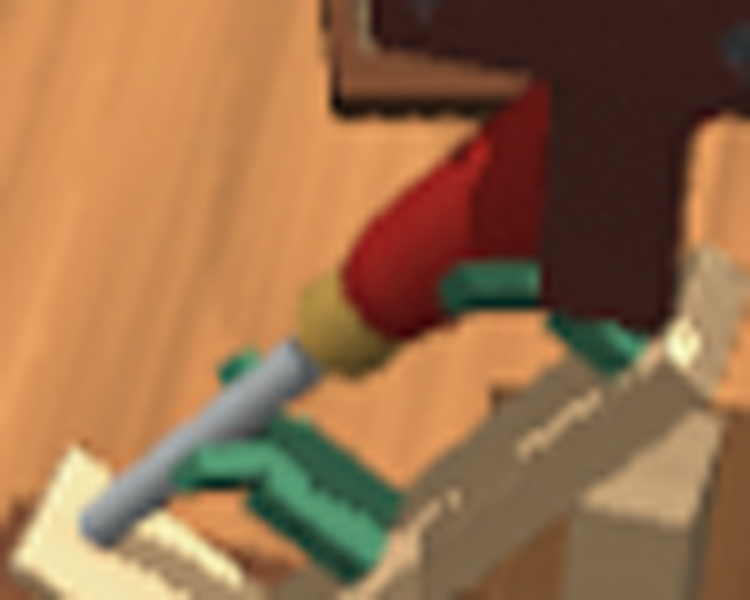

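Request:
send_rows(
  moves=[
    {"dx":0,"dy":0,"dz":0.03,"twist":0,"grip":60},
    {"dx":0,"dy":0,"dz":0.04,"twist":0,"grip":60},
    {"dx":0,"dy":0,"dz":0.03,"twist":0,"grip":60},
    {"dx":0,"dy":0,"dz":0,"twist":0,"grip":60},
  ],
)

```text
time_s: 11.7
tool_pos: [0.5654, 0.0163, 0.2835]
tool_rot: [[-0.994, 0.113, 0.007], [0.113, 0.994, 0.001], [-0.007, 0.002, -1.0]]
contact_force: [0.1, 0.3, 0.2]
grip_width: 0.0671
```

```bash
python3 - <<'E'
from look import *
look("side","s11",260,170,100,80,8)
o=[.6099,.012,-.1084]
q=lambda d:T(o,[[.055-d*.5736,0,.05+d*.8192]])
for d in(0,.045,.08,.095,.105,.125,.1666,.2):print(d,((proj("side",q(d))-[260,170])*8).round())
c=env.calibration("wrist");im=env.capture("wrist");cv2.imwrite("pics/w11.png",im[:,:,::-1])
for d in(0,.045,.08,.095,.105,.125,.1666,.2):print(d,proj("",q(d),c).round())
E
```

```text
11.7 [0.5654 0.0163 0.2835] [0.0897 0.322  0.1538] 0.06713003506880816 yaw 83.53562732633767
0 [[126. 584.]]
0.045 [[228. 496.]]
0.08 [[313. 422.]]
0.095 [[351. 390.]]
0.105 [[377. 367.]]
0.125 [[430. 322.]]
0.1666 [[547. 222.]]
0.2 [[647. 136.]]
0 [[272. 265.]]
0.045 [[272. 258.]]
0.08 [[272. 251.]]
0.095 [[272. 248.]]
0.105 [[272. 246.]]
0.125 [[272. 240.]]
0.1666 [[272. 227.]]
0.2 [[272. 213.]]
```

View pics/s11.png

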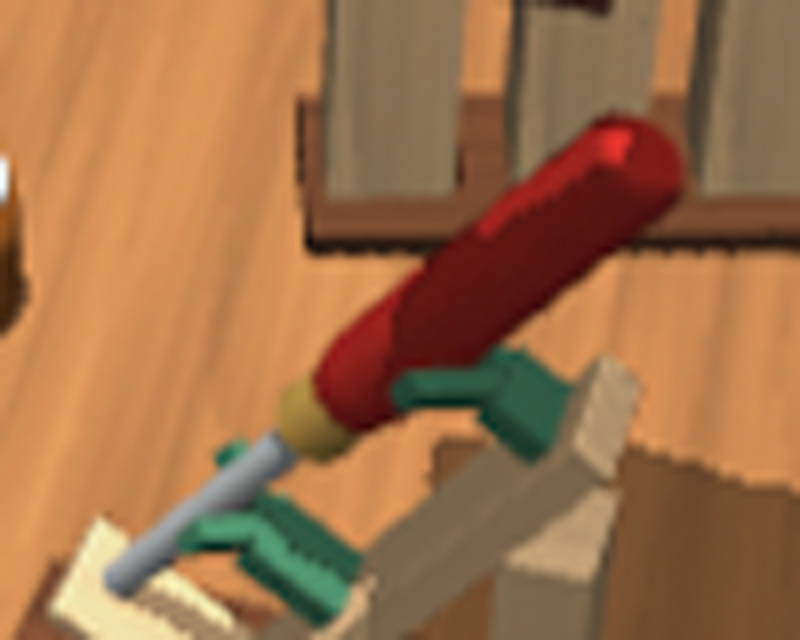

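View pics/w11.png

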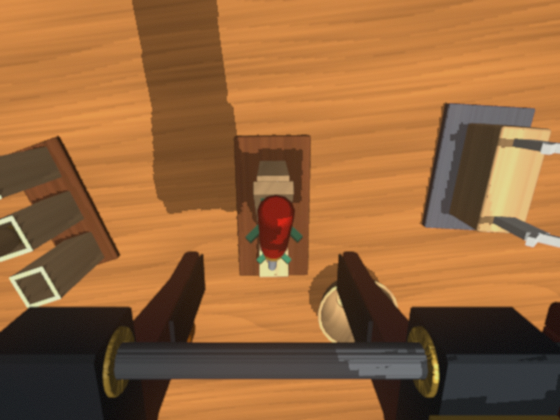

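The gouge lies in both green notches. The handle end is at (650,150) against a nominal (647,136), and the steel end at (120,588) against (126,584), which is within 2 raw pixels. Now I'll take it again.

Request:
send_rows(
  moves=[
    {"dx":0.005,"dy":0,"dz":-0.03,"twist":0,"grip":60},
    {"dx":0,"dy":0,"dz":-0.035,"twist":0,"grip":60},
    {"dx":0,"dy":0,"dz":-0.025,"twist":0,"grip":60},
    {"dx":0,"dy":0,"dz":-0.012,"twist":0,"grip":60},
    {"dx":0,"dy":0,"dz":0,"twist":0,"grip":120},
    {"dx":0,"dy":0,"dz":0,"twist":0,"grip":255},
    {"dx":0,"dy":0,"dz":0,"twist":0,"grip":255},
    {"dx":0,"dy":0,"dz":0,"twist":0,"grip":255},
    {"dx":0,"dy":0,"dz":0,"twist":0,"grip":255},
    {"dx":0,"dy":0,"dz":0,"twist":0,"grip":255},
    {"dx":0,"dy":0,"dz":0,"twist":0,"grip":255},
    {"dx":0,"dy":0,"dz":0,"twist":0,"grip":255},
  ],
  squeeze=20,
)

```text
time_s: 13.0
tool_pos: [0.569, 0.0182, 0.1782]
tool_rot: [[-0.994, 0.111, 0.002], [0.111, 0.994, 0.002], [-0.001, 0.002, -1.0]]
contact_force: [-0.2, 4.4, 6.1]
grip_width: 0.0244
```

Request:
send_rows(
  moves=[
    {"dx":0,"dy":0,"dz":0.01,"twist":0,"grip":255},
    {"dx":0,"dy":0,"dz":0.015,"twist":0,"grip":255},
    {"dx":0,"dy":0,"dz":0.02,"twist":0,"grip":255},
    {"dx":0,"dy":0,"dz":0.025,"twist":0,"grip":255},
    {"dx":0,"dy":0,"dz":0.025,"twist":0,"grip":255},
    {"dx":0,"dy":0,"dz":0.02,"twist":0,"grip":255},
    {"dx":0,"dy":0,"dz":0.01,"twist":0,"grip":255},
    {"dx":0,"dy":0,"dz":0,"twist":0,"grip":255},
    {"dx":0,"dy":0,"dz":0,"twist":0,"grip":255},
  ],
  squeeze=20,
)

```text
time_s: 13.9
tool_pos: [0.5679, 0.0165, 0.3016]
tool_rot: [[-0.994, 0.112, -0.001], [0.112, 0.994, -0.0], [0.001, -0.0, -1.0]]
contact_force: [0.1, 0.1, -1.5]
grip_width: 0.0243
```

```bash
python3 - <<'E'
from look import *
look("side","s12",200,100,200,200,3)
E
```

```text
13.9 [0.5679 0.0165 0.3016] [ 0.1404  0.0832 -1.538 ] 0.024345052416366763 yaw 83.54450129877594
```

View pics/s12.png

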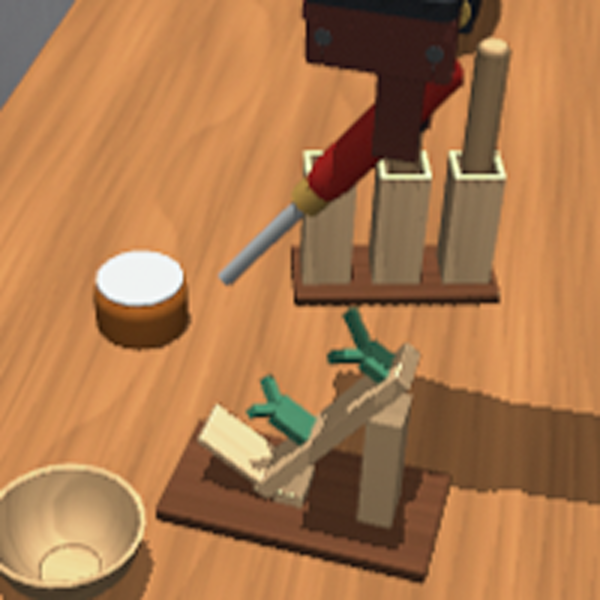

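The gouge still hangs at about 55°, steel low with the tip at (227,279). I'll carry it over to the cradle.

Request:
send_rows(
  moves=[
    {"dx":0,"dy":0.014,"dz":0,"twist":-0.5,"grip":255},
    {"dx":-0.001,"dy":0.025,"dz":0,"twist":-0.5,"grip":255},
    {"dx":-0.001,"dy":0.025,"dz":0,"twist":-0.5,"grip":255},
    {"dx":-0.001,"dy":0.025,"dz":0,"twist":-0.5,"grip":255},
    {"dx":-0.001,"dy":0.025,"dz":0,"twist":-0.5,"grip":255},
    {"dx":-0.001,"dy":0.025,"dz":0,"twist":-0.5,"grip":255},
    {"dx":-0.001,"dy":0.025,"dz":0,"twist":0,"grip":255},
    {"dx":-0.001,"dy":0.025,"dz":0,"twist":0,"grip":255},
    {"dx":-0.001,"dy":0.025,"dz":0,"twist":0,"grip":255},
    {"dx":0,"dy":0.02,"dz":0,"twist":0,"grip":255},
    {"dx":0,"dy":0.015,"dz":0,"twist":0,"grip":255},
    {"dx":0,"dy":0,"dz":0,"twist":0,"grip":255},
    {"dx":0,"dy":0,"dz":0,"twist":0,"grip":255},
  ],
)

```text
time_s: 15.25
tool_pos: [0.5606, 0.2647, 0.302]
tool_rot: [[-0.986, 0.165, -0.0], [0.165, 0.986, -0.001], [0.0, -0.001, -1.0]]
contact_force: [0.0, -0.5, -1.4]
grip_width: 0.0248
```

```bash
python3 - <<'E'
from look import *
look("side","s13",200,200,200,220,2.7)
look("top","t13",90,160,150,140,5)
E
```

```text
15.25 [0.5606 0.2647 0.302 ] [ 0.0005 -0.4724 -1.432 ] 0.024824627198883276 yaw 80.52443191482364
```

View pics/s13.png

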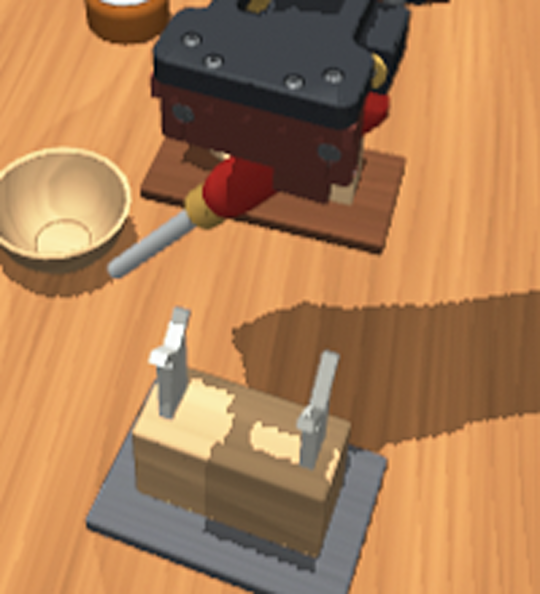

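View pics/t13.png

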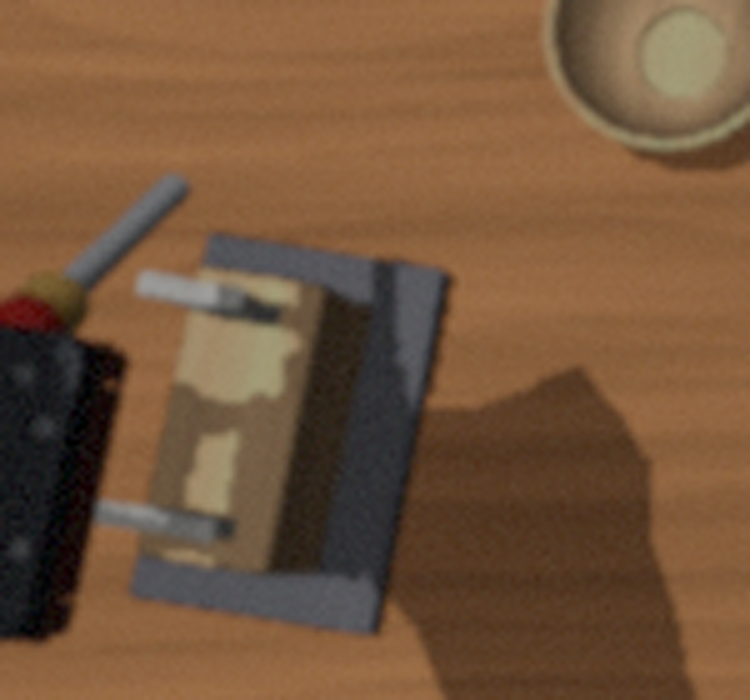

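```bash
cat > fitg.py <<'E'
from h import *
def fitg(tcp,yaw,obs):
    # obs: (cam, dist along tool, uv); unknown theta,g, lateral skew phi
    ex=np.array([np.sin(yaw),-np.cos(yaw),0.]); ey=np.array([np.cos(yaw),np.sin(yaw),0])
    G=np.array(tcp)+[0,0,.005]
    def pt(v,d):
        th,g=v[:2]; return G+(g-d)*(np.cos(th)*ex-np.sin(th)*np.array([0,0,1]))
    f=lambda v:np.concatenate([(proj(n,pt(v,d))-uv).ravel() for n,d,uv in obs])
    s=least_squares(f,[.9,.165]);return np.degrees(s.x[0]),s.x[1],s.fun.round(1),pt(s.x,0)
E
python3 - <<'E'
from fitg import *
S=lambda *c:px(c,2.7,200,200)
P=lambda *c:px(c,5,90,160)
print(fitg([.5606,.2647,.302],np.radians(80.52),[("side",0,S(116,271)),("top",0,P(176,184)),("side",.08,S(192,220)),("top",.08,P(80,282))]))
E
```

```text
(np.float64(53.8642067393773), np.float64(0.17329248122514845), array([-2. ,  2.5,  1.3, -1.2,  1.3, -0.4, -2.8,  1.3]), array([0.6614, 0.2479, 0.167 ]))
```

```bash
python3 - <<'E'
from fitg import *
S=lambda *c:px(c,2.7,200,200)
P=lambda *c:px(c,5,90,160)
o=[.5731,.263,-.1651]
for a,b in(((116,271),(176,184)),((192,220),(80,282))):
    p,e=tri([("side",None,S(*a)),("top",None,P(*b))]);c,s=np.cos(o[2]),np.sin(o[2]);d=p[:2]-o[:2]
    print(p,e.round(1),"cradle",[c*d[0]+s*d[1],-s*d[0]+c*d[1]])
d=np.array([.5606,.2647])-o[:2];print([c*d[0]+s*d[1],-s*d[0]+c*d[1]])
# check cradle arms tips fit using lateral: project notch arm tops
print((proj("top",T(o,[[.055,.024,.135],[.055,-.024,.135],[-.025,.024,.135],[-.025,-.024,.135]]))-[90,160])*5)
print((proj("side",T(o,[[.055,.024,.135],[.055,-.024,.135],[-.025,.024,.135],[-.025,-.024,.135]]))-[200,200])*2.7)
E
```

```text
[0.6582 0.2476 0.1728] [ 0.  0. -0. -0.] cradle [np.float64(0.08650611874138457), np.float64(-0.0012337095774754142)]
[0.6172 0.2533 0.2278] [-0.1 -0.   0.   0.1] cradle [np.float64(0.0451144919785961), np.float64(-0.002332049257586964)]
[np.float64(-0.012609420717172668), np.float64(-0.00037750387724938723)]
[[126.0177 279.4209]
 [260.7563 300.0444]
 [ 75.2107 508.0519]
 [212.2993 529.4934]]
[[155.1456 373.3127]
 [191.0277 300.3426]
 [306.8882 424.4971]
 [335.3308 346.0452]]
```

Triangulation puts the gouge at θ≈54° with the grip about 167 mm from the tip, in the cradle's plane to about 1 mm. I'll lower the steel onto the narrow notch.

Request:
send_rows(
  moves=[
    {"dx":-0.0045,"dy":0.0008,"dz":-0.015,"twist":0,"grip":255},
    {"dx":0,"dy":0,"dz":-0.02,"twist":0,"grip":255},
    {"dx":0,"dy":0,"dz":-0.015,"twist":0,"grip":255},
    {"dx":0,"dy":0,"dz":-0.01,"twist":0,"grip":255},
    {"dx":0,"dy":0,"dz":-0.005,"twist":0,"grip":255},
    {"dx":0,"dy":0,"dz":0,"twist":0,"grip":255},
    {"dx":0,"dy":0,"dz":0,"twist":0,"grip":255},
  ],
  squeeze=12,
)

```text
time_s: 16.05
tool_pos: [0.5563, 0.2664, 0.2379]
tool_rot: [[-0.986, 0.164, 0.001], [0.164, 0.986, 0.0], [-0.001, 0.0, -1.0]]
contact_force: [0.9, -0.6, -1.6]
grip_width: 0.0244
```

```bash
python3 - <<'E'
from look import *
look("side","s14",215,270,130,150,4)
E
```

```text
16.05 [0.5563 0.2664 0.2379] [ 0.8847 -0.6478 -1.6353] 0.024369401624737927 yaw 80.54500076275771
```

View pics/s14.png

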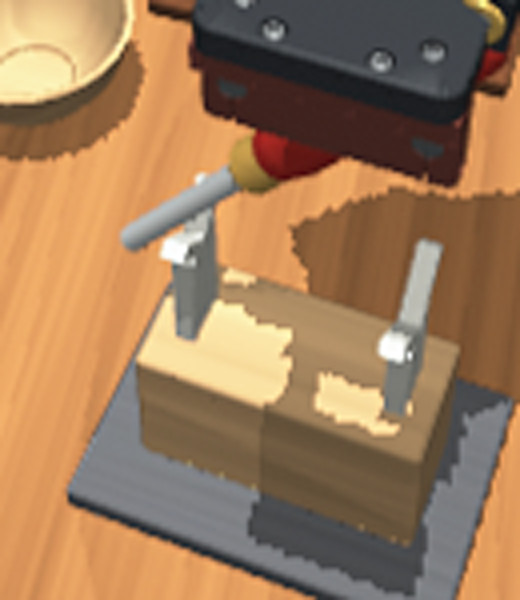

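Request:
send_rows(
  moves=[
    {"dx":0,"dy":0,"dz":-0.0035,"twist":0,"grip":255},
    {"dx":0,"dy":0,"dz":-0.003,"twist":0,"grip":255},
    {"dx":0,"dy":0,"dz":-0.003,"twist":0,"grip":255},
    {"dx":0,"dy":0,"dz":0,"twist":0,"grip":255},
  ],
  squeeze=12,
)

```text
time_s: 16.5
tool_pos: [0.5562, 0.2667, 0.2276]
tool_rot: [[-0.986, 0.164, 0.001], [0.164, 0.986, 0.0], [-0.001, 0.0, -1.0]]
contact_force: [2.2, 0.7, -0.9]
grip_width: 0.0247
```

Request:
send_rows(
  moves=[
    {"dx":-0.0046,"dy":0.0008,"dz":-0.004,"twist":0,"grip":255},
    {"dx":-0.0046,"dy":0.0008,"dz":-0.004,"twist":0,"grip":255},
    {"dx":-0.0046,"dy":0.0008,"dz":-0.004,"twist":0,"grip":255},
    {"dx":0,"dy":0,"dz":0,"twist":0,"grip":255},
  ],
)

```text
time_s: 16.9
tool_pos: [0.5408, 0.2692, 0.2151]
tool_rot: [[-0.987, 0.163, -0.002], [0.163, 0.987, -0.0], [0.001, -0.001, -1.0]]
contact_force: [0.2, 0.5, 0.0]
grip_width: 0.0247
```

```bash
python3 - <<'E'
from look import *
look("side","s15",215,270,130,150,4)
E
```

```text
16.9 [0.5408 0.2692 0.2151] [0.1538 0.474  0.0363] 0.024653914073662096 yaw 80.60588323633476
```

View pics/s15.png

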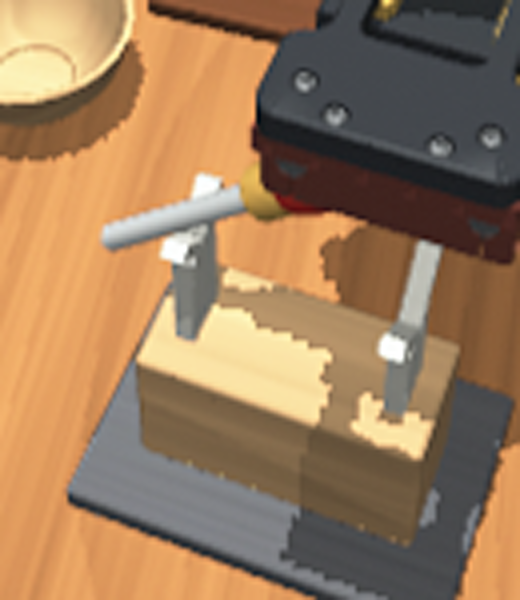

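Request:
send_rows(
  moves=[
    {"dx":-0.003,"dy":0.0005,"dz":-0.0038,"twist":0,"grip":255},
    {"dx":-0.003,"dy":0.0005,"dz":-0.0038,"twist":0,"grip":255},
    {"dx":-0.003,"dy":0.0005,"dz":-0.0038,"twist":0,"grip":255},
    {"dx":-0.003,"dy":0.0005,"dz":-0.0038,"twist":0,"grip":255},
    {"dx":-0.0027,"dy":0.0004,"dz":-0.0046,"twist":0,"grip":255},
    {"dx":-0.0027,"dy":0.0004,"dz":-0.0046,"twist":0,"grip":255},
    {"dx":-0.0027,"dy":0.0004,"dz":-0.0046,"twist":0,"grip":255},
    {"dx":-0.0027,"dy":0.0004,"dz":-0.0046,"twist":0,"grip":255},
    {"dx":0,"dy":0,"dz":0,"twist":0,"grip":255},
  ],
)

```text
time_s: 17.85
tool_pos: [0.5187, 0.2724, 0.1815]
tool_rot: [[-0.986, 0.164, -0.001], [0.164, 0.986, -0.001], [0.001, -0.001, -1.0]]
contact_force: [-0.4, 0.5, -0.4]
grip_width: 0.0246
```

```bash
python3 - <<'E'
from look import *
look("side","s16",215,270,130,150,4)
E
```

```text
17.85 [0.5187 0.2724 0.1815] [-0.4153  0.4719 -0.4233] 0.024594281600354154 yaw 80.5718422165801
```

View pics/s16.png

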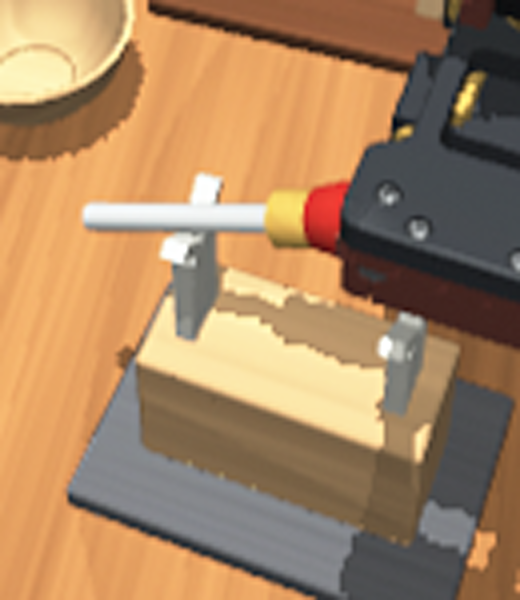

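Request:
send_rows(
  moves=[
    {"dx":-0.0019,"dy":0.0003,"dz":-0.005,"twist":0,"grip":255},
    {"dx":-0.0019,"dy":0.0003,"dz":-0.005,"twist":0,"grip":255},
    {"dx":-0.0019,"dy":0.0003,"dz":-0.005,"twist":0,"grip":255},
    {"dx":-0.0019,"dy":0.0003,"dz":-0.005,"twist":0,"grip":255},
    {"dx":-0.0009,"dy":0.0002,"dz":-0.005,"twist":0,"grip":255},
    {"dx":-0.0009,"dy":0.0002,"dz":-0.005,"twist":0,"grip":255},
    {"dx":-0.0009,"dy":0.0002,"dz":-0.005,"twist":0,"grip":255},
    {"dx":-0.0009,"dy":0.0001,"dz":-0.004,"twist":0,"grip":255},
    {"dx":0,"dy":0,"dz":0,"twist":0,"grip":255},
  ],
)

```text
time_s: 18.8
tool_pos: [0.5079, 0.2742, 0.1426]
tool_rot: [[-0.986, 0.164, -0.0], [0.164, 0.986, -0.001], [0.0, -0.001, -1.0]]
contact_force: [-1.1, 0.6, -0.1]
grip_width: 0.0243
```

```bash
python3 - <<'E'
from look import *
look("side","s17",215,270,130,150,4)
o=[.5731,.263,-.1651]
for d in(0,.045,.08,.095,.125,.2):print(d,(proj("side",T(o,[[.1-d,0,.135]]))-[215,270])*4)
E
```

```text
18.8 [0.5079 0.2742 0.1426] [-1.0917  0.5543 -0.1454] 0.02426386946327049 yaw 80.55984359676636
0 [[ 80.4649 179.3371]]
0.045 [[197.1813 217.4653]]
0.08 [[291.1613 248.1661]]
0.095 [[332.3319 261.6155]]
0.125 [[416.3391 289.0584]]
0.2 [[636.6183 361.0178]]
```

View pics/s17.png

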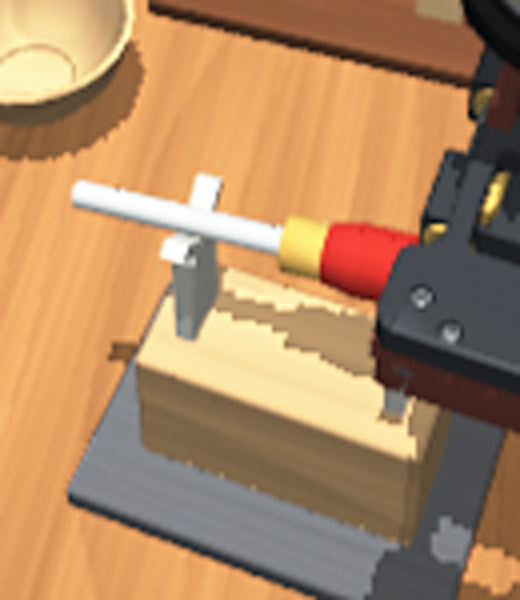

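The tip is at (78,193), with the nominal level position at (80,179), so the lengthwise place is right. About 7° remains, which I'll lower slowly.

Request:
send_rows(
  moves=[
    {"dx":-0.0003,"dy":0,"dz":-0.003,"twist":0,"grip":255},
    {"dx":-0.0002,"dy":0,"dz":-0.003,"twist":0,"grip":255},
    {"dx":-0.0002,"dy":0,"dz":-0.002,"twist":0,"grip":255},
    {"dx":0,"dy":0,"dz":-0.002,"twist":0,"grip":255},
    {"dx":0,"dy":0,"dz":0,"twist":0,"grip":255},
  ],
)

```text
time_s: 19.35
tool_pos: [0.5073, 0.2743, 0.133]
tool_rot: [[-0.986, 0.164, -0.0], [0.164, 0.986, -0.0], [0.0, -0.0, -1.0]]
contact_force: [-2.0, -0.0, 1.0]
grip_width: 0.0243
```

Request:
send_rows(
  moves=[
    {"dx":0,"dy":0,"dz":-0.0015,"twist":0,"grip":255},
    {"dx":0,"dy":0,"dz":-0.001,"twist":0,"grip":255},
    {"dx":0,"dy":0,"dz":0,"twist":0,"grip":255},
  ],
  squeeze=8,
)

```text
time_s: 19.65
tool_pos: [0.5073, 0.2743, 0.1306]
tool_rot: [[-0.986, 0.164, -0.0], [0.164, 0.986, -0.0], [0.0, -0.0, -1.0]]
contact_force: [-1.7, 1.6, 0.4]
grip_width: 0.0245
```

```bash
python3 - <<'E'
from look import *
look("side","s18",215,270,130,150,4)
E
```

```text
19.65 [0.5073 0.2743 0.1306] [-1.6727  1.6368  0.3674] 0.02450671283933864 yaw 80.55000930972146
```

View pics/s18.png

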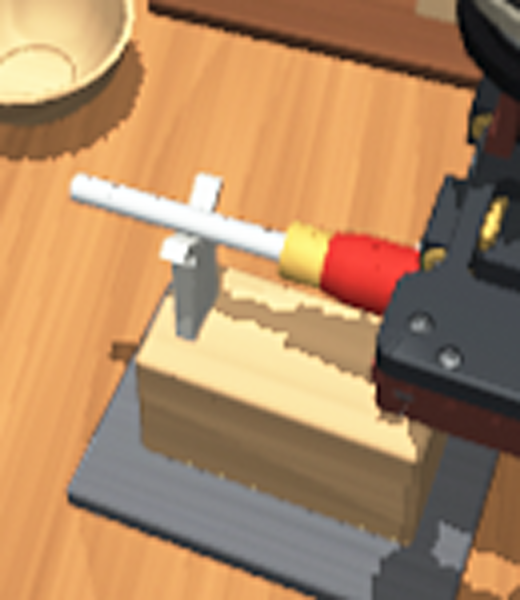

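Request:
send_rows(
  moves=[
    {"dx":0,"dy":0,"dz":-0.001,"twist":0,"grip":255},
    {"dx":0,"dy":0,"dz":-0.001,"twist":0,"grip":255},
    {"dx":0,"dy":0,"dz":0,"twist":0,"grip":255},
  ],
)

```text
time_s: 20.0
tool_pos: [0.5075, 0.2745, 0.1288]
tool_rot: [[-0.986, 0.164, 0.0], [0.164, 0.986, 0.0], [-0.0, 0.0, -1.0]]
contact_force: [-1.7, 0.6, 0.1]
grip_width: 0.0246
```

```bash
python3 - <<'E'
from look import *
look("side","s19",215,270,130,150,4)
E
```

```text
20.0 [0.5075 0.2745 0.1288] [-1.6904  0.6426  0.0958] 0.02464809492588174 yaw 80.55854623973121
```

View pics/s19.png

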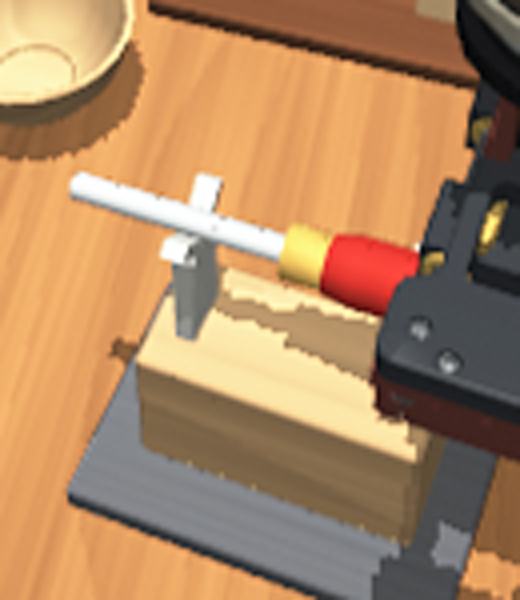

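Request:
send_rows(
  moves=[
    {"dx":0,"dy":0,"dz":-0.001,"twist":0,"grip":255},
    {"dx":0,"dy":0,"dz":-0.001,"twist":0,"grip":255},
    {"dx":0,"dy":0,"dz":-0.001,"twist":0,"grip":255},
    {"dx":0,"dy":0,"dz":0,"twist":0,"grip":255},
  ],
)

```text
time_s: 20.45
tool_pos: [0.5073, 0.2747, 0.1257]
tool_rot: [[-0.987, 0.164, 0.0], [0.164, 0.987, 0.0], [0.0, 0.0, -1.0]]
contact_force: [-2.1, 2.7, 2.8]
grip_width: 0.0246
```

```bash
python3 - <<'E'
from look import *
look("side","s20",215,270,130,150,4)
E
```

```text
20.45 [0.5073 0.2747 0.1257] [-2.0779  2.745   2.8466] 0.024571311091978527 yaw 80.5791271550339
```

View pics/s20.png

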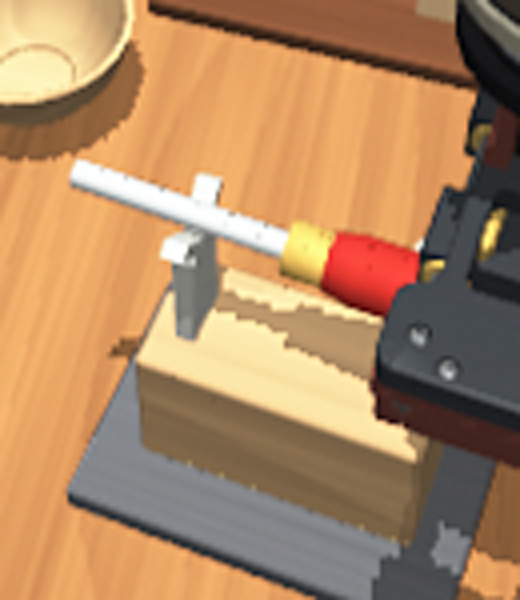

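The handle is now resting on the wide notch: the vertical reaction is about 3 N and the axis line has the nominal slope. I'll ease the load off and release.

Request:
send_rows(
  moves=[
    {"dx":0,"dy":0,"dz":0.001,"twist":0,"grip":255},
    {"dx":0,"dy":0,"dz":0.0005,"twist":0,"grip":255},
    {"dx":0,"dy":0,"dz":0,"twist":0,"grip":255},
  ],
  squeeze=4,
)

```text
time_s: 20.8
tool_pos: [0.5075, 0.2743, 0.1273]
tool_rot: [[-0.986, 0.164, 0.0], [0.164, 0.986, 0.0], [-0.0, 0.0, -1.0]]
contact_force: [-0.3, 2.3, 1.5]
grip_width: 0.0249
```

Request:
send_rows(
  moves=[
    {"dx":0,"dy":0,"dz":0,"twist":0,"grip":170},
    {"dx":0,"dy":0,"dz":0,"twist":0,"grip":150},
    {"dx":0,"dy":0,"dz":0,"twist":0,"grip":120},
    {"dx":0,"dy":0,"dz":0,"twist":0,"grip":80},
    {"dx":0,"dy":0,"dz":0,"twist":0,"grip":60},
    {"dx":0,"dy":0,"dz":0,"twist":0,"grip":60},
    {"dx":0,"dy":0,"dz":0,"twist":0,"grip":60},
    {"dx":0,"dy":0,"dz":0,"twist":0,"grip":60},
  ],
)

```text
time_s: 21.6
tool_pos: [0.5074, 0.2743, 0.1273]
tool_rot: [[-0.986, 0.164, 0.0], [0.164, 0.986, 0.0], [-0.0, 0.0, -1.0]]
contact_force: [-0.2, -0.1, 0.2]
grip_width: 0.0672
```

```bash
python3 - <<'E'
from look import *
look("side","s21",215,270,130,150,4)
E
```

```text
21.6 [0.5074 0.2743 0.1273] [-0.1694 -0.1447  0.1553] 0.06716091627829034 yaw 80.55600189563765
```

View pics/s21.png

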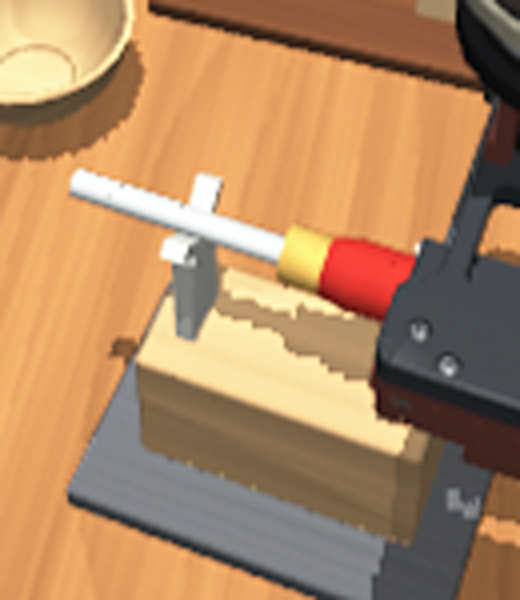

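It's released and still. I'll raise the hand straight up, back away towards the robot, and check.

Request:
send_rows(
  moves=[
    {"dx":0,"dy":0,"dz":0.015,"twist":0,"grip":60},
    {"dx":0,"dy":0,"dz":0.03,"twist":0,"grip":60},
    {"dx":0,"dy":0,"dz":0.04,"twist":0,"grip":60},
    {"dx":0,"dy":0,"dz":0.04,"twist":0,"grip":60},
    {"dx":-0.02,"dy":0.03,"dz":0.03,"twist":0,"grip":60},
    {"dx":-0.02,"dy":0.045,"dz":0,"twist":0,"grip":60},
    {"dx":-0.02,"dy":0.045,"dz":0,"twist":0,"grip":60},
    {"dx":-0.02,"dy":0.045,"dz":0,"twist":0,"grip":60},
    {"dx":-0.02,"dy":0.03,"dz":0,"twist":0,"grip":60},
    {"dx":0,"dy":0,"dz":0,"twist":0,"grip":60},
    {"dx":0,"dy":0,"dz":0,"twist":0,"grip":60},
  ],
)

```text
time_s: 22.75
tool_pos: [0.407, 0.4698, 0.2829]
tool_rot: [[-0.987, 0.162, 0.001], [0.162, 0.987, -0.0], [-0.001, -0.0, -1.0]]
contact_force: [0.3, -0.8, -0.3]
grip_width: 0.0675
```

```bash
python3 - <<'E'
from look import *
look("side","s22",215,270,170,150,4)
look("top","t22",90,170,130,130,5)
look("top","t22b",0,0,560,420,1)
o=[.5731,.263,-.1651]
for d in(0,.045,.08,.095,.125,.2):print(d,((proj("side",T(o,[[.1-d,0,.135]]))-[215,270])*4).round(),((proj("top",T(o,[[.1-d,0,.135]]))-[90,170])*5).round())
E
```

```text
22.75 [0.407  0.4698 0.2829] [ 0.3165 -0.8265 -0.2997] 0.06752093415328927 yaw 80.65798117576396
0 [[ 80. 179.]] [[220. 114.]]
0.045 [[197. 217.]] [[193. 240.]]
0.08 [[291. 248.]] [[172. 339.]]
0.095 [[332. 262.]] [[163. 382.]]
0.125 [[416. 289.]] [[144. 469.]]
0.2 [[637. 361.]] [[ 95. 691.]]
```

View pics/s22.png

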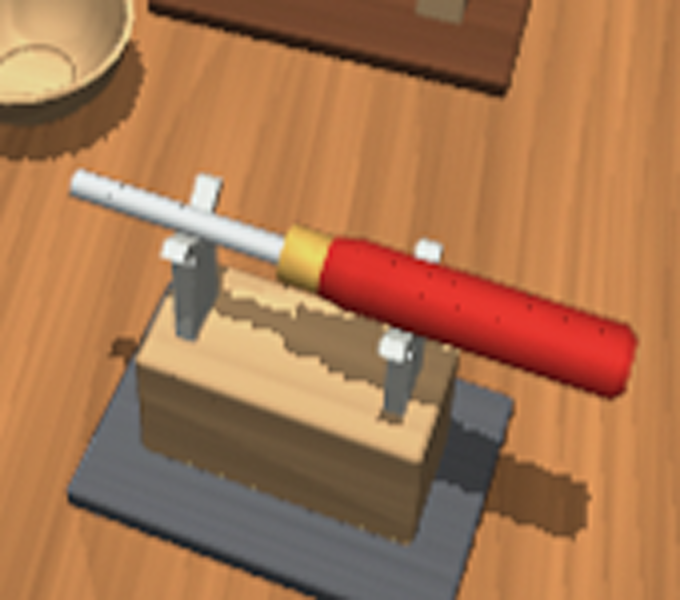

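View pics/t22.png

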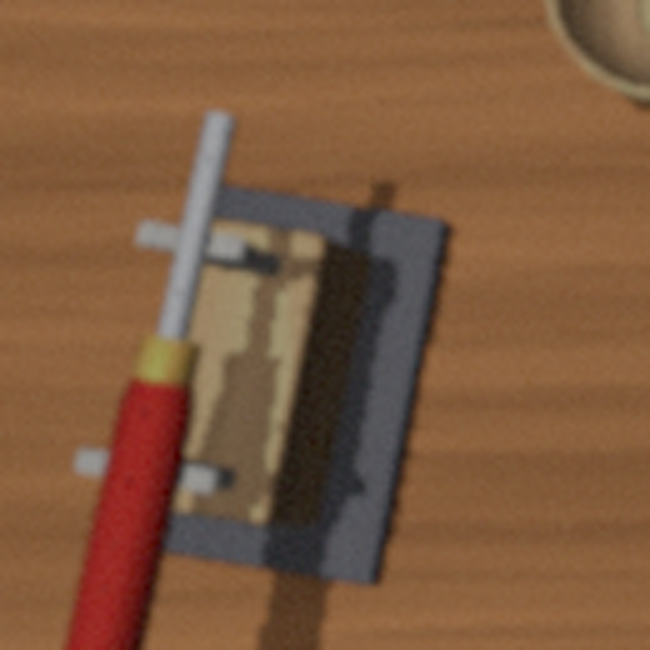

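View pics/t22b.png

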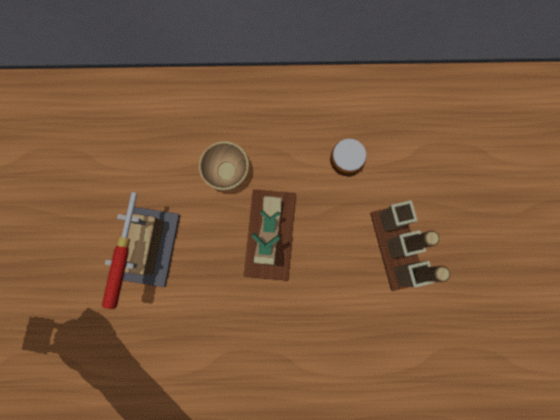

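The gouge lies in both white notches with its tip within 1 px of nominal in both views and the collar midway. The bowl, tin and both other tools are where they started. I'll hand it in.

```bash
python3 -c "
from plant import env
print(env.close_job(), env.sense()['time_s'])"
```

```text
the job is handed in; nothing more can be done
the job is handed in; nothing more can be done
```

The gouge is in the white cradle, let go and lying still, and I handed the job in at about 23 s of the 58 s allowed. I got no verdict back on hand-in.

- **Pull:** I gripped the handle (25 mm opening) and lifted the gouge straight out, with the steel end about 35 mm above the tube rims.
- **Rest:** I tilted it against the lower green notch, set the steel end on the stop and let go. Both ends were within about 2 pixels of nominal in the side view. The contact force was near zero after I opened the fingers.
- **Cradle:** I picked it up again, lowered the steel into the narrow notch and tilted it level until the handle rested in the wide notch. The force on the hand stayed at or below about 5 N in the readings, well under the 40 N limit.

**Last checks:**
- **Steel end:** it matched its nominal place to within 1 pixel in both views.
- **Handle end:** its rough centre was about 4 pixels short of nominal lengthwise in the side view. I put that at a few millimetres, against the 22 mm allowed.
- **Collar:** it sits between the two notches.
- **Everything else:** in the top view the other two tools, the bowl and the tin are where they started, and the hand is clear of everything.

No check failed, but I judged level and position from the pictures only.

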